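# Fetch the rear grater from a crowded peg and stand it in the food tub

## Task

I am about to grate the courgettes into the steel tub and need the long coarse grater that hangs at the back of the crowded peg. Move the shorter grater that hangs in front of it over to the empty peg and let it hang there by its wire eye; then take down the long one and lower it, handle end up, into the tub so that it stands on the tub's floor and leans on the rim. Do not drop either grater or let it touch the worktop, leave the tub standing where it is, and let go of everything.

Things in the scene. Friction and masses are not known exactly. Their poses are not given: they have to be found in the camera images.
- rack: wooden shelf unit, 400 mm wide; origin on the worktop under the mid front face of its peg rail; x into the unit, y left, z up. Its shelf (underside 375 mm up, jars on top) sticks out 30 mm beyond the rail over the pegs' roots, so tilt tools 25 to 40 degrees, fingers pointing down and into the unit. Three level pegs, 135 mm apart, 265 mm up: two graters, none, a fixed strainer, in any order.
- peg_full: the crowded peg: origin on its axis at the rail's face; it runs 82 mm along its own -x; y left, z up. Shaft 12 mm thick, ending in a ball 16 mm thick centred 74 mm out. The rear grater hangs about 26 mm out from the rail, the front one about 52 mm out.
- peg_spare: the empty peg, same shape, size and axes as the crowded one.
- front_grater_mid (a point): centre of the shorter, fine-holed flat steel grater: 170 long, 51 wide, 7 mm thick, 0.11 kg. z along its length to the eye (up when hung), y across its width. Straight side rims reach 63 mm above this point, the sheet 38 mm; above it an open eye 41 mm wide under a pointed wire arch, top at 85 mm. Grasp the rims across the width, 55 mm up, a finger either side of the peg; lift 10 to 20 mm to unhook.
- rear_grater_mid (a point): centre of the rear, longer, coarse-holed flat steel grater: 200 long, 51 wide, 7 mm thick, 0.12 kg; same axes and shape. Rims reach 78 mm, the sheet 53 mm, the arch's top 100 mm above this point; grasp the rims about 70 mm above it.
- front_grater_eye (a point): point inside the front grater's eye, on its middle line, 13.4 mm below the arch's top and 71.6 mm above its centre: it lies on the peg's axis when hung.
- rear_grater_foot (a point): middle of the rear grater's lower edge, 100 mm below its centre.
- tub_rim (a point): centre of the mouth, at rim height, of the loose steel food tub: inside 84 mm along its own x (away from the robot) by 106 mm along y; rim 95 mm above the worktop, floor 4 mm and walls 3 mm thick, lip 7 mm wide outside; 0.7 kg. A grater let go in it slides until its foot meets one wall and it leans on the rim opposite at about 40 degrees.
Mind the look-alikes: they are no part of the job. Leave any blue or pink look-alike of the part that bears front_grater_mid alone.

How it is judged (in metres and radians):
On the way, in this order (a step that is already met when the one before it is completed fails the run):
1. the front grater hangs by its eye on the spare peg, let go (x of front_grater_eye in the frame of peg_spare between -0.072 and 0 m and y of front_grater_eye in the frame of peg_spare between -0.012 and 0.012 m and z of front_grater_eye in the frame of peg_spare between -0.012 and 0.012 m and angle between front_grater_mid's own z axis and vertical below 0.35 rad and contact force between the fingers and anything else below 0.3 N), for 0.3 s.
2. the rear grater is held with its foot lowered into the tub, within 45 mm of the tub's floor (z of rear_grater_foot in the frame of tub_rim below -0.046 m and x of rear_grater_foot in the frame of tub_rim between -0.045 and 0.045 m and y of rear_grater_foot in the frame of tub_rim between -0.056 and 0.056 m and contact force between the fingers and anything else above 1 N), for 0.05 s.
At the end, for the whole second after the job is handed in: The short grater hangs by its eye on the spare peg (on the shaft, within 20 degrees of upright). The long one stands in the tub, foot within 21 mm of the floor, eye end up, leaning under 57 degrees. The tub is upright, within 50 mm of its place. All at rest and let go (x of front_grater_eye in the frame of peg_spare between -0.072 and 0 m and y of front_grater_eye in the frame of peg_spare between -0.012 and 0.012 m and z of front_grater_eye in the frame of peg_spare between -0.012 and 0.012 m and angle between front_grater_mid's own z axis and vertical below 0.35 rad and z of rear_grater_foot in the frame of tub_rim below -0.07 m and x of rear_grater_foot in the frame of tub_rim between -0.045 and 0.045 m and y of rear_grater_foot in the frame of tub_rim between -0.056 and 0.056 m and angle between rear_grater_mid's own z axis and vertical below 1 rad and linear speed of rear_grater below 0.02 m/s and linear speed of front_grater below 0.03 m/s and angle between tub_rim's own z axis and vertical below 0.1 rad and distance of tub_rim from where it was at the start of the episode below 0.05 m); the robot touches nothing.
It fails at once if the front grater is dropped or touches the worktop (height (world z) of front_grater_mid below 0.09 m).
It fails at once if the rear grater is dropped or touches the worktop (height (world z) of rear_grater_foot below 0.002 m or height (world z) of rear_grater_mid below 0.05 m).
It fails at once if the tub is shoved or tipped (distance of tub_rim from where it was at the start of the episode above 0.07 m or angle between tub_rim's own z axis and vertical above 0.4 rad).
It also fails if it takes over 70 s, if anything falls off the work surface, if the arm or the gripper's body presses on something with over 40 N, if the wrist force passes 120 N, or if a joint passes its speed limit or range.

## Robot

A 6-joint arm with a two-finger parallel gripper is mounted at the origin on a cart in front of the work surface, level with it; the furniture and walls round the work are solid. World frame = base frame: x ahead of the robot, y to its left, z up, the work surface at z = 0. Lengths are in mm, angles in degrees, forces in N, time in s.
With the tool pointing down it reaches from about 350 to 775 mm from the base axis. Payload 5.5 kg.
Tool frame: the origin (TCP) lies midway between the tips of the shut fingers; the grasp point (between the pads) lies 19 mm behind it (robot.tcp_to_grasp is the distance from the TCP to the grasp point, in mm); z points along the fingers, y is the line along which they close (so a half turn about z gives the same grasp; the last joint's range is limited). The gripper opens to 85 mm and grips with 20 to 120 N. Pads are 22 mm wide; open, the fingers measure 114 mm over their backs; the gripper's body (76 mm by 85 mm) begins 54 mm behind the grasp point. The pads swing forward as they close: fully open they stand 13 mm farther back than shut.
Start: joints at [67.116, 17.945, 2.641, 74.691, 0, 82.002], TCP at [147.734, 555.742, 209.123] pointing down, gripper open.
Joint ranges: [-158.12, 158.12], [-49.38, 96.58], [-58.88, 72.47], [-126.05, 133.96], [-84.25, 85.87], [-180, 180]. Speed limits (degrees/s): [147.25, 147.25, 180, 180, 180, 180].

## Interface

Orientations are given as [roll, pitch, yaw] about the fixed x, y, z axes, in that order (R = Rz(yaw) Ry(pitch) Rx(roll)).
In Python, from station import robot gives the robot as it stands. The module is installed in compiled form; this text tells all that it offers.
- The arm moves only by the tool send_rows, never from a script. Its argument "steps" is a list of rows, each a list of 7 numbers: the shift along the tool's x, y, z as a fraction of full scale, then the turn, a rotation vector about the tool's x, y, z as a fraction of full scale, then the closure, from 0 (fully open) to 1 (shut). A call has 1 to 5 rows; each row is the pose to reach, as a shift and turn from the pose commanded when the call began, along the tool's axes at that moment, turning the shorter way round; what a row does not reach only later rows make up. Full scale, the value 1, is 80 mm for a shift and 360 degrees for a turn. A row lasts 1/12 s, in which the tool goes at most 41.7 mm and 7.16 degrees, less where a joint would pass 70% of its speed; a pose out of reach is approached as far as the arm can. A call with a number of a shift or a turn outside -1 to 1 is refused whole. A call with a gripper value outside its range is refused whole. The fingers move at their own pace and stop on an object; "squeeze" is the grip in N (left out, the last holds). Time passes only in rows, so rows that repeat a pose let the fingers close. It gives the time, the measured TCP pose, the force, the opening and the grip force at its end, in the units of the state.
- robot.get_obs(): the state, without advancing time (a new reading comes with each control period).
- robot.snapshot(name): name is "scene" or "side" or "wrist"; returns a dict with "img" (384x512x3 uint8, red, green, blue), "range_z" (384x512 float32, mm along the optical axis (not along the pixel's ray), 0 where there is no reading), "K" (3x3 intrinsics, pixels), "R" (3x3) and "t" (3): a world point X has camera coordinates R X + t. Camera axes: x right, y down, z forward; pixel columns grow to the right and rows downward; lengths in mm; the calibration is good to about 2 mm. A picture is of the moment at which its call begins.
- robot.hand_in(): hands the job in; it is judged then, once.
The state is a dict: "clock": time; "joint_positions": joint angles; "qvel": joint speeds; "joint_efforts": joint torques, N m; "tcp_pos": TCP position; "tcp_rot": TCP orientation; "ft_force": force on the tool from outside, world axes, zero at the start; "ft_torque": the same for the moment, N m; "opening": opening from 0.0 (shut) to 1.0 (fully open); "gripper_force": force on a finger pad.
Only numpy, scipy, OpenCV 4.12 (cv2) and the standard library are available. Lean on these libraries where they do the work, as an engineer would, in place of code of your own. Each camera call takes 0.05 s, during which the arm holds its last target. There are 200 camera calls.

## Working session

There is one attempt and no reset: what is moved stays moved. The work goes in short steps, Python scripts to look and compute and a tool call to move; the robot and the scene stay as the last step left them, time stands still between calls to the robot, and variables do not carry over. Pictures are saved under pics/ and viewed, at most 10 in all, crops included, and the job is handed in when it is done.

Besides the shell and the picture viewer there is one more tool, called after "Emit:" as name([rows], argument=value, ...), one row to a line, values as JSON. send_rows: Moves the arm, as the interface text tells. Shift numbers are shares of 80 mm and turn numbers shares of 360 degrees, none past 1 either way. Its arguments: {"type":"object","properties":{"steps":{"type":"array"},"squeeze":{"type":"number"}},"required":["steps"]}

```bash
mkdir -p pics
cat > h.py <<'E'
import numpy as np, cv2, pickle
from scipy.spatial.transform import Rotation as Ro
from station import robot
def snap(n,f):
    s=robot.snapshot(n); pickle.dump(s,open(f'pics/{f}.pkl','wb')); cv2.imwrite(f'pics/{f}.png',s['img'][:,:,::-1]); return s
def load(f): return pickle.load(open(f'pics/{f}.pkl','rb'))
def cloud(s):
    h,w=s['range_z'].shape; u,v=np.meshgrid(np.arange(w),np.arange(h)); z=s['range_z']
    c=np.stack([(u-s['K'][0,2])/s['K'][0,0]*z,(v-s['K'][1,2])/s['K'][1,1]*z,z],-1)
    P=(c-s['t'])@s['R']; P[z==0]=np.nan; return P
def proj(s,X):
    c=s['R']@np.array(X)+s['t']; p=s['K']@c; return p[:2]/p[2]
E
python3 - <<'E'
from h import *
a=snap('scene','a');b=snap('side','b')
cv2.imwrite('pics/ab.png',cv2.resize(np.hstack([a['img'],b['img']])[:,:,::-1],(800,300),interpolation=cv2.INTER_AREA))
for s in(a,b):print(s['K'],-s['R'].T@s['t'],s['R'][2])
print(robot.get_obs())
E
```

```text
[[383.47448098   0.         257.53426121]
 [  0.         383.47448098 189.26390289]
 [  0.           0.           1.        ]] [-194.27782284  384.27597067  564.66106474] [ 0.80564372 -0.39535039 -0.44117601]
[[349.33081039   0.         254.35195382]
 [  0.         349.33081039 196.34564196]
 [  0.           0.           1.        ]] [290.12810277 813.64254598 532.59997147] [ 0.2841193  -0.87354535 -0.39521481]
{'clock': 0.1, 'joint_positions': array([6.71180005e+01, 1.79866117e+01, 2.58468768e+00, 7.46914444e+01,
       7.59204592e-04, 8.20012828e+01]), 'qvel': array([ 0.05857723, -0.15062618,  0.10069432,  0.01080504, -0.01965107,
        0.04818595]), 'joint_efforts': array([ 3.21355728e-03, -4.81724417e+01,  2.99244636e+01,  1.27421474e-02,
       -4.55176155e-05,  8.01200599e-06]), 'tcp_pos': array([147.50565456, 555.25510328, 208.30556543]), 'tcp_rot': array([-1.79907646e+02, -1.37441181e-02,  1.65116706e+02]), 'ft_force': array([-0.20289279, -0.20762565,  0.90307023]), 'ft_torque': array([ 0.00067848, -0.03948546,  0.01106353]), 'gripper_force': 0.0, 'opening': 0.9993902374351347}
```

View pics/a.png

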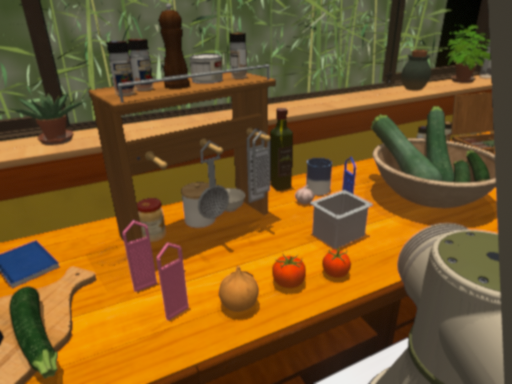

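View pics/b.png

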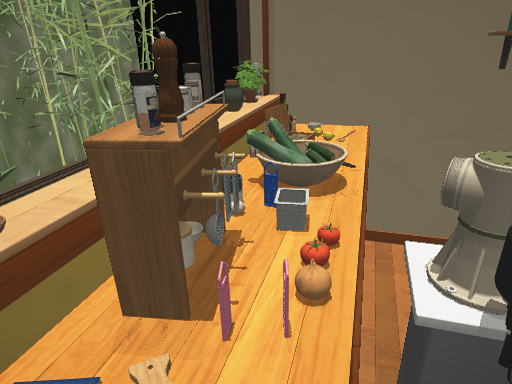

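Scene view: the empty peg is at (155,160), the strainer at (210,147) and steel graters at (258,165). The tub is at (340,218). Look-alikes are pink at (140,255) and (173,282), and blue at (349,175). The two grey steel ones on the right peg fit the description. I'll confirm with a crop and measure the rack and tub.

Run:
```python
from h import *
a=load('a');b=load('b')
c=cv2.resize(a['img'][110:220,130:290],None,fx=3.4,fy=3.4,interpolation=cv2.INTER_CUBIC)
d=cv2.resize(b['img'][140:250,170:250],None,fx=3.4,fy=3.4,interpolation=cv2.INTER_CUBIC)
cv2.imwrite('pics/crop.png',cv2.resize(np.hstack([c,d])[:,:,::-1],(800,370)))
P=cloud(a);Q=cloud(b)
for n,(u,v) in dict(pegL=(152,158),pegLball=(162,162),pegM=(213,149),gr=(258,165),tub=(340,225),railR=(180,150),shelf=(190,92)).items(): print(n,P[v,u].round(1))
for n,(u,v) in dict(pegs=(190,195),pegsball=(220,195),pegm=(235,172),pegf=(240,155),tub=(291,215),panel=(150,200)).items(): print(n,Q[v,u].round(1))
# tub: rim points
for nm,C,bx in(('a',P,(180,250,305,380)),('b',Q,(180,240,265,320))):
    R=C[bx[0]:bx[1],bx[2]:bx[3]].reshape(-1,3);R=R[np.abs(R[:,2]-95)<4]
    r=cv2.minAreaRect(R[:,:2].astype(np.float32));print(nm,len(R),r,R[:,2].mean())
    print(cv2.boxPoints(r))
```

```text
pegL [588.6 248.6 268.4]
pegLball [547.3 237.  271.7]
pegM [584.5 112.4 265.5]
gr [614.  -14.9 190.2]
tub [ 441.2 -151.8   66. ]
railR [633.  175.5 258.8]
shelf [609.7 146.  392.3]
pegs [605.5 251.7 267.8]
pegsball [546.7 240.1 268.8]
pegm [564.6 107.4 269.2]
pegf [599.2 -24.6 268.8]
tub [ 482.1 -134.4   53.1]
panel [651.7 317.  280.3]
a 419 ((502.96307373046875, -218.22666931152344), (128.212158203125, 211.2076416015625), 23.4617977142334) 93.63583539876349
[[ 402.11206  -146.8766  ]
 [ 486.20178  -340.6228  ]
 [ 603.8141   -289.57672 ]
 [ 519.72437   -95.830536]]
b 243 ((506.9381103515625, -222.69781494140625), (128.50390625, 216.50375366210938), 24.07012367248535) 94.62641177712545
[[ 404.12207 -150.06421]
 [ 492.42407 -347.7423 ]
 [ 609.75415 -295.33142]
 [ 521.45215  -97.65332]]
```

View pics/crop.png

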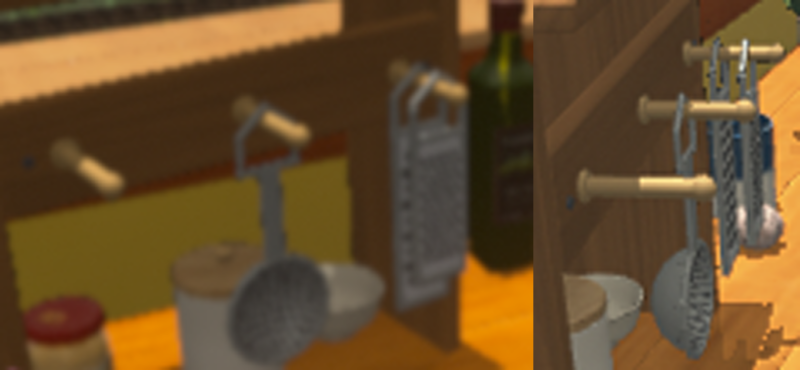

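The crop confirms the right peg: coarse long grater behind, fine short one in front. The left peg is empty. Next come precise fits.

Run:
```python
from h import *
a=load('a');b=load('b');P=cloud(a);Q=cloud(b)
# rail plane from scene: image patches between pegs
best=None
for nm,C in(('a',P),('b',Q)):
    F=C.reshape(-1,3);F=F[~np.isnan(F[:,0])]
    R=F[(F[:,2]>235)&(F[:,2]<300)&(F[:,1]>-60)&(F[:,1]<300)&(F[:,0]>590)&(F[:,0]<690)]
    rng=np.random.default_rng(0);bi=0
    for _ in range(800):
        p,q=R[rng.choice(len(R),2,0),:2];d=q-p
        if np.linalg.norm(d)<100: continue
        n=np.array([-d[1],d[0]])/np.linalg.norm(d);m=abs((R[:,:2]-p)@n)<2
        if m.sum()>bi:bi=m.sum();bm=m
    I=R[bm];k=np.polyfit(I[:,1],I[:,0],1);print(nm,'rail x=%.4f*y+%.1f'%tuple(k),bi,len(R),'yaw',-np.degrees(np.arctan(k[0])), 'yr',I[:,1].min(),I[:,1].max())
    th=-np.arctan(k[0]);ex=np.array([np.cos(th),np.sin(th)]);ey=np.array([-ex[1],ex[0]]);o=np.array([k[1],0])
    L=np.c_[(F[:,:2]-o)@ex,(F[:,:2]-o)@ey,F[:,2]]
    G=L[(L[:,0]<-8)&(L[:,0]>-90)&(L[:,2]>254)&(L[:,2]<282)&(L[:,1]<340)&(L[:,1]>-120)]
    h,e=np.histogram(G[:,1],np.arange(-120,341,10));print(h)
    for y0 in e[:-1][(h>8)]:
        pass
    for yc in(270,135,0):
        for lo,hi in((-82,-66),(-62,-40),(-40,-20),(-20,-8)):
            g=G[(abs(G[:,1]-yc)<45)&(G[:,0]>lo)&(G[:,0]<hi)]
            if len(g)>3:print(yc,lo,len(g),'y',np.percentile(g[:,1],[2,50,98]).round(1),'z',np.percentile(g[:,2],[2,50,98]).round(1),'xmin',g[:,0].min().round(1))
    T=L[(L[:,2]>100)&(L[:,2]<245)&(L[:,1]>-50)&(L[:,1]<50)&(L[:,0]<-8)&(L[:,0]>-80)]
    h,e=np.histogram(T[:,0],np.arange(-80,0,4));print('grater',dict(zip(e[:-1],h)))
    for lo,hi in((-64,-45),(-38,-14)):
        g=T[(T[:,0]>lo)&(T[:,0]<hi)]
        if len(g):print(lo,len(g),'y',np.percentile(g[:,1],[1,99]).round(1),'z',np.percentile(g[:,2],[1,99]).round(1),'x',np.median(g[:,0]).round(1),'slope dx/dz,dx/dy',np.linalg.lstsq(np.c_[g[:,2],g[:,1],np.ones(len(g))],g[:,0],rcond=None)[0].round(3))
    # tub
    m=(abs(C[...,2]-95)<5)&(C[...,0]<530)&(C[...,0]>380)&(C[...,1]<-60)&(C[...,1]>-260)
    n,lab,st,ce=cv2.connectedComponentsWithStats(m.astype(np.uint8));i=1+st[1:,4].argmax()
    R=C[lab==i];r=cv2.minAreaRect(R[:,:2].astype(np.float32));print('tub',n,len(R),r,np.median(R[:,2]),'\n',cv2.boxPoints(r))
```

```text
a rail x=-0.1759*y+664.2 2774 3700 yaw 9.977659265438973 yr -59.32746844073912 299.7796488599033
[  0   0   0   0   0   0   0   0   2  11 101  25  19   0   0   0   0   0
   0   0   0   3   7  41  86  14   4   0   0   0   0   0   0   0   0   0
   6 111   6   0   0   0   0   0   0   0]
270 -82 50 y [248.6 255.4 260.5] z [257.6 266.5 271.7] xmin -81.9
270 -62 26 y [250.5 256.8 259.1] z [262.6 268.7 270.3] xmin -61.7
270 -40 26 y [250.1 257.1 259.6] z [262.4 268.3 270.5] xmin -39.8
270 -20 13 y [250.4 256.8 259.4] z [264.5 269.3 270.5] xmin -19.6
135 -82 41 y [112.7 121.1 125.5] z [258.2 266.2 271.4] xmin -82.0
135 -62 29 y [116.4 122.6 124.5] z [260.6 268.  270.1] xmin -61.7
135 -40 63 y [ 96.9 122.3 141.7] z [254.9 265.9 275.7] xmin -39.9
135 -20 14 y [117.1 122.  123.8] z [261.8 267.4 269.9] xmin -19.0
0 -82 32 y [-19.6 -13.   -9.2] z [259.2 266.8 271.3] xmin -81.9
0 -62 53 y [-30.1 -11.5   7.3] z [256.9 266.8 274.8] xmin -60.8
0 -40 54 y [-26.1 -11.3   7.8] z [255.4 267.4 275.4] xmin -39.8
0 -20 10 y [-16.4 -12.9  -9.7] z [260.6 267.6 270. ] xmin -18.7
grater {np.int64(-80): np.int64
[... 2319 characters left out ...]
64(0), np.int64(-40): np.int64(0), np.int64(-36): np.int64(0), np.int64(-32): np.int64(191), np.int64(-28): np.int64(75), np.int64(-24): np.int64(12), np.int64(-20): np.int64(0), np.int64(-16): np.int64(0), np.int64(-12): np.int64(0), np.int64(-8): np.int64(0)}
-64 240 y [-42.1  10.2] z [111.1 242.1] x -52.8 slope dx/dz,dx/dy [ 1.0000e-02  4.8000e-02 -5.3252e+01]
-38 278 y [-41.9  10.3] z [101.3 244.1] x -29.0 slope dx/dz,dx/dy [ 9.0000e-03  3.9000e-02 -2.9465e+01]
tub 3 168 ((485.04290771484375, -188.5880126953125), (97.23217010498047, 130.4180145263672), 4.1447434425354) 94.77401109549803 
 [[ 431.84088 -127.06334]
 [ 441.26703 -257.14026]
 [ 538.24493 -250.11269]
 [ 528.8188  -120.03577]]
```

```bash
cat > plan.py <<'E'
import json,os,sys
from h import np,Ro
TH=np.radians(10);EX=np.array([np.cos(TH),np.sin(TH),0]);EY=np.array([-np.sin(TH),np.cos(TH),0]);EZ=np.array([0,0,1.])
O=np.array([664.3,0,0])
def rot(tilt,yaw=10):  # fingers down, tilted towards +x of a frame turned by yaw
    a=np.radians(yaw);ex=np.array([np.cos(a),np.sin(a),0]);ey=np.array([-np.sin(a),np.cos(a),0]);t=np.radians(tilt)
    z=np.sin(t)*ex-np.cos(t)*EZ;return np.c_[np.cross(ey,z),ey,z]
def rack(x,y,z): return O+EX*x+EY*y+EZ*z
def pose(g,R,d=23): return (np.array(g)+d*R[:,2],R)
C='cmd.json'
def get():
    if os.path.exists(C):
        d=json.load(open(C));return np.array(d['p']),np.array(d['R'])
    return np.array([147.734,555.742,209.123]),Ro.from_euler('xyz',[180,0,165.116],degrees=True).as_matrix()
def plan(ws,save=True):
    """each waypoint (p,R,nrows); prints end shift/turn of each call"""
    p,R=get()
    for tp,tR,n in ws:
        s=np.round(R.T@(tp-p)/80,3);w=np.round(Ro.from_matrix(R.T@tR).as_rotvec(degrees=True)/360,4)
        print('rows>=%d'%n,'dist%.0f ang%.0f'%(np.linalg.norm(tp-p),np.linalg.norm(w)*360),[*s.tolist(),*w.tolist()],'BAD' if abs(s).max()>1 else '')
        p=p+R@(s*80);R=R@Ro.from_rotvec(w*360,degrees=True).as_matrix()
    if save:json.dump(dict(p=p.tolist(),R=R.tolist()),open(C,'w'))
def lerp(A,B,n):
    from scipy.spatial.transform import Slerp
    S=Slerp([0,1],Ro.from_matrix([A[1],B[1]]));return [(A[0]+(B[0]-A[0])*k/n,S(k/n).as_matrix(),5) for k in range(1,n+1)]
E
python3 - <<'E'
from h import *;from plan import *
a=load('a');P=cloud(a)
for n,(y0,y1,x0,x1) in dict(pink1=(225,285,122,156),pink2=(245,318,158,188),blue=(156,190,343,356)).items():
    R=P[y0:y1,x0:x1].reshape(-1,3);I=a['img'][y0:y1,x0:x1].reshape(-1,3).astype(int)
    m=(I[:,0]>I[:,1]+30)&(I[:,2]>I[:,1]+20) if 'pink' in n else I[:,2]>I[:,0]+50
    print(n,m.sum(),np.nanpercentile(R[m],[2,98],axis=0).round(0))
A=get();R=rot(30)
B=pose(rack(-110,-16,340),R)
print(B[0])
D=pose(rack(-51,-16,248),R)
plan(lerp(A,(A[0]+[30,0,140],A[1]),2)+lerp((A[0]+[30,0,140],A[1]),B,9))
E
```

```text
pink1 0 [nan nan nan]
pink2 0 [nan nan nan]
blue 19 [[ 570. -291.   96.]
 [ 599. -285.  148.]]
[570.07480717 -32.86126955 320.08141571]
rows>=5 dist72 ang0 [-0.181, 0.048, -0.875, 0.0, 0.0, 0.0] 
rows>=5 dist72 ang0 [-0.181, 0.048, -0.875, 0.0, 0.0, 0.0] 
rows>=5 dist79 ang4 [-0.737, -0.65, 0.04, -0.002, -0.0091, -0.0075] 
rows>=5 dist79 ang4 [-0.702, -0.685, 0.073, -0.002, -0.0091, -0.0075] 
rows>=5 dist79 ang4 [-0.664, -0.718, 0.104, -0.002, -0.0091, -0.0075] 
rows>=5 dist79 ang4 [-0.622, -0.749, 0.131, -0.002, -0.0092, -0.0075] 
rows>=5 dist79 ang4 [-0.578, -0.78, 0.156, -0.0021, -0.0091, -0.0075] 
rows>=5 dist79 ang4 [-0.532, -0.809, 0.177, -0.002, -0.0091, -0.0075] 
rows>=5 dist79 ang4 [-0.481, -0.834, 0.196, -0.002, -0.0091, -0.0075] 
rows>=5 dist79 ang4 [-0.431, -0.859, 0.211, -0.002, -0.0091, -0.0075] 
rows>=5 dist79 ang4 [-0.376, -0.88, 0.224, -0.002, -0.0091, -0.0075]
  return np.nanmean(a, axis, out=out, keepdims=keepdims)
```

Emit:
send_rows([
  [-0.09, 0.024, -0.44, 0, 0, 0, 0],
  [-0.181, 0.048, -0.875, 0, 0, 0, 0],
  [-0.181, 0.048, -0.875, 0, 0, 0, 0],
])

```text
clock: 0.35
tcp_pos: [164.5, 557.6, 285.1]
tcp_rot: [179.5, 0.1, 165.1]
ft_force: [0.3, 1.0, 1.1]
opening: 1.0
gripper_force: 0.0
```

Emit:
send_rows([
  [-0.09, 0.024, -0.44, 0, 0, 0, 0],
  [-0.181, 0.048, -0.875, 0, 0, 0, 0],
  [-0.181, 0.048, -0.875, 0, 0, 0, 0],
])

```text
clock: 0.6
tcp_pos: [179.4, 557.0, 355.3]
tcp_rot: [179.5, 0.1, 165.1]
ft_force: [0.2, -0.3, 0.1]
opening: 1.0
gripper_force: 0.0
```

Emit:
send_rows([
  [-0.368, -0.325, 0.02, -0.001, -0.0045, -0.0037, 0],
  [-0.737, -0.65, 0.04, -0.002, -0.0091, -0.0075, 0],
  [-0.737, -0.65, 0.04, -0.002, -0.0091, -0.0075, 0],
])

```text
clock: 0.85
tcp_pos: [222.4, 485.6, 345.1]
tcp_rot: [179.6, 3.4, 167.7]
ft_force: [0.2, 0.1, 0.6]
opening: 1.002
gripper_force: 0.0
```

Emit:
send_rows([
  [-0.351, -0.342, 0.037, -0.001, -0.0045, -0.0037, 0],
  [-0.702, -0.685, 0.073, -0.002, -0.0091, -0.0075, 0],
  [-0.702, -0.685, 0.073, -0.002, -0.0091, -0.0075, 0],
])

```text
clock: 1.1
tcp_pos: [265.9, 420.3, 342.1]
tcp_rot: [179.0, 6.7, 170.3]
ft_force: [-0.1, -0.6, -0.5]
opening: 1.003
gripper_force: 0.0
```

Emit:
send_rows([
  [-0.332, -0.359, 0.052, -0.001, -0.0045, -0.0037, 0],
  [-0.664, -0.718, 0.104, -0.002, -0.0091, -0.0075, 0],
  [-0.664, -0.718, 0.104, -0.002, -0.0091, -0.0075, 0],
])

```text
clock: 1.35
tcp_pos: [309.7, 355.4, 339.0]
tcp_rot: [178.6, 10.1, 172.9]
ft_force: [-0.1, 0.5, 0.5]
opening: 0.999
gripper_force: 0.0
```

Emit:
send_rows([
  [-0.311, -0.375, 0.066, -0.001, -0.0045, -0.0037, 0],
  [-0.622, -0.749, 0.131, -0.002, -0.0092, -0.0075, 0],
  [-0.622, -0.749, 0.131, -0.002, -0.0092, -0.0075, 0],
])

```text
clock: 1.6
tcp_pos: [353.6, 290.4, 335.9]
tcp_rot: [178.4, 13.5, 175.5]
ft_force: [-0.8, -0.3, -1.0]
opening: 1.002
gripper_force: 0.0
```

Emit:
send_rows([
  [-0.289, -0.39, 0.078, -0.001, -0.0045, -0.0037, 0],
  [-0.578, -0.78, 0.156, -0.0021, -0.0091, -0.0075, 0],
  [-0.578, -0.78, 0.156, -0.0021, -0.0091, -0.0075, 0],
])

```text
clock: 1.85
tcp_pos: [397.7, 224.7, 332.7]
tcp_rot: [178.4, 16.8, 178.1]
ft_force: [0.1, 0.2, 0.4]
opening: 0.999
gripper_force: 0.0
```

Emit:
send_rows([
  [-0.266, -0.405, 0.088, -0.001, -0.0045, -0.0037, 0],
  [-0.532, -0.809, 0.177, -0.002, -0.0091, -0.0075, 0],
  [-0.532, -0.809, 0.177, -0.002, -0.0091, -0.0075, 0],
])

```text
clock: 2.1
tcp_pos: [441.6, 158.9, 329.4]
tcp_rot: [178.5, 20.2, -179.2]
ft_force: [-0.1, -0.3, 0.2]
opening: 0.999
gripper_force: 0.0
```

Emit:
send_rows([
  [-0.24, -0.417, 0.098, -0.001, -0.0045, -0.0037, 0],
  [-0.481, -0.834, 0.196, -0.002, -0.0091, -0.0075, 0],
  [-0.481, -0.834, 0.196, -0.002, -0.0091, -0.0075, 0],
])

```text
clock: 2.35
tcp_pos: [485.2, 93.4, 325.9]
tcp_rot: [178.8, 23.5, -176.3]
ft_force: [-0.1, 0.2, 0.4]
opening: 0.998
gripper_force: 0.0
```

Emit:
send_rows([
  [-0.215, -0.43, 0.105, -0.001, -0.0045, -0.0037, 0],
  [-0.431, -0.859, 0.211, -0.002, -0.0091, -0.0075, 0],
  [-0.431, -0.859, 0.211, -0.002, -0.0091, -0.0075, 0],
])

```text
clock: 2.6
tcp_pos: [528.8, 28.2, 322.5]
tcp_rot: [179.3, 26.7, -173.4]
ft_force: [-0.6, -0.2, 0.1]
opening: 0.998
gripper_force: 0.0
```

Emit:
send_rows([
  [-0.188, -0.44, 0.112, -0.001, -0.0045, -0.0037, 0],
  [-0.376, -0.88, 0.224, -0.002, -0.0091, -0.0075, 0],
  [-0.376, -0.88, 0.224, -0.002, -0.0091, -0.0075, 0],
])

```text
clock: 2.85
tcp_pos: [572.4, -36.8, 318.9]
tcp_rot: [-180.0, 30.0, -170.3]
ft_force: [-0.8, 0.1, -0.3]
opening: 0.998
gripper_force: 0.0
```

Run:
```python
from h import *;from plan import *
o=robot.get_obs();print(o['tcp_pos'],o['tcp_rot'],o['joint_positions'].round(1),get()[0])
s=snap('wrist','w1');C=cloud(s).reshape(-1,3);C=C[~np.isnan(C[:,0])]
L=np.c_[(C-O)@EX,(C-O)@EY,C[:,2]]
for lo,hi in((-64,-45),(-38,-14)):
    g=L[(L[:,0]>lo)&(L[:,0]<hi)&(abs(L[:,1]+16)<40)&(L[:,2]<250)&(L[:,2]>120)]
    if len(g):print(lo,len(g),np.percentile(g,[1,50,99],axis=0).round(1).tolist())
o=robot.get_obs();print(o['tcp_pos'])
```

```text
[572.35240445 -36.7631343  318.91600434] [-179.99604937   29.99706617 -170.28648402] [-19.8  -7.2 -18.2  52.3  14.3 -26.1] [570.06147081 -32.86447701 320.03969687]
-64 3497 [[-53.4, -43.1, 122.0], [-51.6, -18.2, 191.1], [-47.5, 6.7, 246.6]]
-38 441 [[-29.6, -41.8, 213.8], [-27.0, -24.6, 225.8], [-23.6, 6.0, 248.9]]
[570.70814294 -34.56492249 318.74013617]
```

View pics/w1.png

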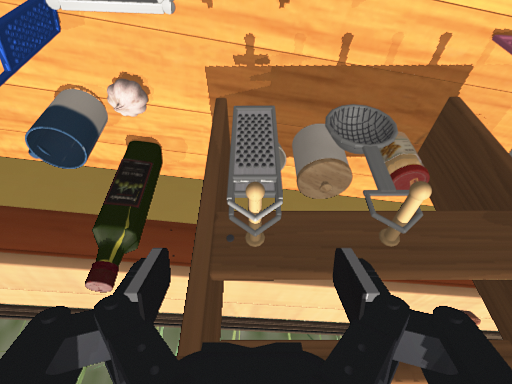

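The wrist view shows the front grater at (255,160) on the crowded peg, with the fingers straddling it at (155,270) and (350,270). Its centre is about y = -17 in rack axes. Now the approach.

Run:
```python
from plan import *
R=rot(30)
plan([(*pose(rack(-90,-17,308),R),5),(*pose(rack(-51,-17,248),R),5)])
```

```text
rows>=5 dist38 ang0 [-0.017, -0.012, 0.471, -0.0, -0.0, -0.0] 
rows>=5 dist72 ang0 [-0.047, -0.0, 0.893, -0.0, -0.0, -0.0]
```

Emit:
send_rows([
  [-0.009, -0.006, 0.236, 0, 0, 0, 0],
  [-0.017, -0.012, 0.471, 0, 0, 0, 0],
  [-0.017, -0.012, 0.471, 0, 0, 0, 0],
])

```text
clock: 3.15
tcp_pos: [588.8, -28.0, 284.4]
tcp_rot: [179.7, 29.7, -170.1]
ft_force: [-0.5, -0.8, -0.7]
opening: 1.0
gripper_force: 0.0
```

Emit:
send_rows([
  [-0.012, 0, 0.223, 0, 0, 0, 0],
  [-0.024, 0, 0.446, 0, 0, 0, 0],
  [-0.036, 0, 0.67, 0, 0, 0, 0],
  [-0.047, 0, 0.893, 0, 0, 0, 0],
  [-0.047, 0, 0.893, 0, 0, 0, 0],
])

```text
clock: 3.57
tcp_pos: [627.1, -21.2, 225.2]
tcp_rot: [179.8, 29.7, -170.0]
ft_force: [-0.3, -0.4, -0.4]
opening: 0.999
gripper_force: 0.0
```

Run:
```python
from h import *;from plan import *
s=snap('wrist','w2');b=snap('side','b2')
c=cv2.resize(b['img'][120:230,170:290],(524,480),interpolation=cv2.INTER_CUBIC)
w=cv2.resize(s['img'][60:300,100:400],(276,221))
v=np.zeros((480,800,3),np.uint8);v[:,:524]=c;v[:221,524:]=w
cv2.imwrite('pics/v2.png',v[:,:,::-1])
o=robot.get_obs();print(o['tcp_pos'],get()[0],o['ft_force'],o['joint_positions'])
```

```text
[627.56650623 -22.02931205 228.09760586] [628.32310834 -23.56849511 228.09690644] [ 0.14289651 -0.14976318  0.36031479] [-15.90063695   0.56859183 -23.93763214  38.17779707  12.6762258
 -22.86254321]
```

View pics/v2.png

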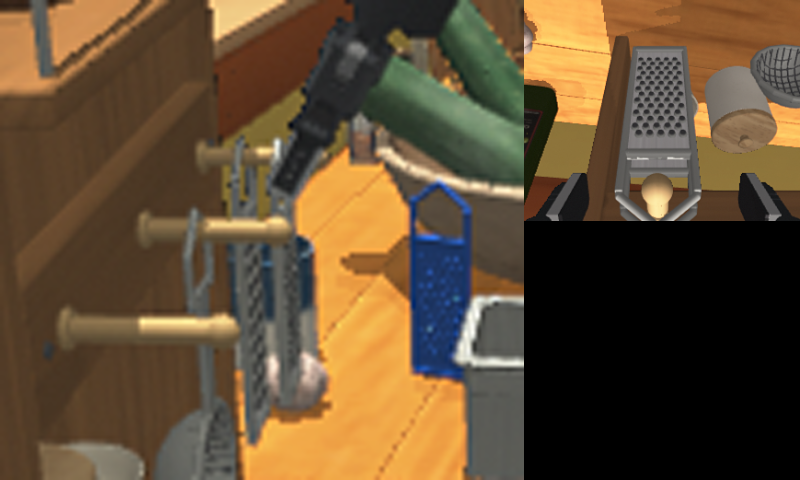

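The side view shows the fingertips beside the front grater's rims, clear of the rear one, and the wrist view shows the grater centred. Closing.

Emit:
send_rows([
  [0, 0, 0, 0, 0, 0, 0.2],
  [0, 0, 0, 0, 0, 0, 0.4],
  [0, 0, 0, 0, 0, 0, 1],
  [0, 0, 0, 0, 0, 0, 1],
  [0, 0, 0, 0, 0, 0, 1],
], squeeze=40)

```text
clock: 4.08
tcp_pos: [629.1, -24.1, 230.0]
tcp_rot: [-179.9, 30.2, -170.0]
ft_force: [-0.8, -1.7, 4.4]
opening: 0.565
gripper_force: 40.9
```

Emit:
send_rows([
  [0, 0, 0, 0, 0, 0, 1],
  [0, 0, 0, 0, 0, 0, 1],
  [0, 0, 0, 0, 0, 0, 1],
  [0, 0, 0, 0, 0, 0, 1],
  [0, 0, 0, 0, 0, 0, 1],
])

```text
clock: 4.5
tcp_pos: [629.3, -24.0, 229.9]
tcp_rot: [-179.9, 30.2, -170.0]
ft_force: [-1.8, -1.0, 5.8]
opening: 0.565
gripper_force: 41.0
```

Run:
```python
from h import *;from plan import *
R=rot(30)
P=lambda x,y,z:(*pose(rack(x,y,z),R),5)
print(robot.get_obs()['tcp_pos'])
p0=get()
plan([P(-51,-17,262),P(-86,-17,262),P(-130,-17,264),P(-135,50,266),P(-135,120,266),P(-135,190,266),P(-130,253,264)])
```

```text
[629.27096605 -24.03464321 229.89902496]
rows>=5 dist14 ang0 [-0.088, -0.0, -0.151, -0.0, -0.0, -0.0] 
rows>=5 dist35 ang0 [0.379, -0.001, -0.219, -0.0, -0.0, -0.0] 
rows>=5 dist44 ang0 [0.464, 0.0, -0.297, -0.0, -0.0, -0.0] 
rows>=5 dist67 ang0 [0.042, 0.838, -0.053, -0.0, -0.0, -0.0] 
rows>=5 dist70 ang0 [-0.0, 0.875, 0.0, -0.0, -0.0, -0.0] 
rows>=5 dist70 ang0 [0.0, 0.875, 0.0, -0.0, -0.0, -0.0] 
rows>=5 dist63 ang0 [-0.041, 0.787, 0.053, -0.0, -0.0, -0.0]
```

Emit:
send_rows([
  [-0.03, 0, -0.05, 0, 0, 0, 1],
  [-0.06, 0, -0.1, 0, 0, 0, 1],
  [-0.088, 0, -0.151, 0, 0, 0, 1],
  [-0.088, 0, -0.151, 0, 0, 0, 1],
])

```text
clock: 4.83
tcp_pos: [628.6, -23.6, 242.9]
tcp_rot: [-180.0, 30.0, -170.0]
ft_force: [-0.2, 0.8, -1.5]
opening: 0.565
gripper_force: 41.3
```

Run:
```python
from h import *
b=snap('side','b3');a=snap('scene','a3')
c=cv2.resize(b['img'][130:230,190:270],(384,480),interpolation=cv2.INTER_CUBIC)
d=cv2.resize(a['img'][110:210,220:300],(384,480),interpolation=cv2.INTER_CUBIC)
cv2.imwrite('pics/v3.png',np.hstack([c,d])[:,:,::-1])
```

```text
(no output)
```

View pics/v3.png

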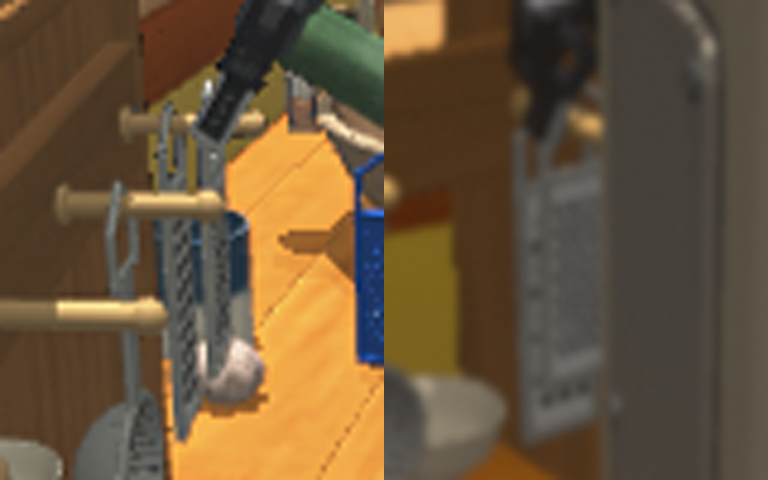

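The side view shows the front grater lifted and still upright, and the rear one undisturbed. Drawing it off the peg and carrying it over.

Emit:
send_rows([
  [0.095, 0, -0.055, 0, 0, 0, 1],
  [0.19, 0, -0.11, 0, 0, 0, 1],
  [0.285, 0, -0.165, 0, 0, 0, 1],
  [0.379, -0.001, -0.219, 0, 0, 0, 1],
  [0.379, -0.001, -0.219, 0, 0, 0, 1],
])

```text
clock: 5.35
tcp_pos: [591.7, -29.8, 241.6]
tcp_rot: [180.0, 29.9, -170.1]
ft_force: [-0.0, 0.1, -2.0]
opening: 0.563
gripper_force: 41.5
```

Emit:
send_rows([
  [0.116, 0, -0.074, 0, 0, 0, 1],
  [0.232, 0, -0.148, 0, 0, 0, 1],
  [0.348, 0, -0.223, 0, 0, 0, 1],
  [0.464, 0, -0.297, 0, 0, 0, 1],
  [0.464, 0, -0.297, 0, 0, 0, 1],
])

```text
clock: 5.77
tcp_pos: [548.3, -37.5, 243.9]
tcp_rot: [180.0, 29.9, -170.1]
ft_force: [0.4, 0.0, -1.3]
opening: 0.561
gripper_force: 41.6
```

Emit:
send_rows([
  [0.005, 0.1, -0.007, 0, 0, 0, 1],
  [0.015, 0.3, -0.02, 0, 0, 0, 1],
  [0.027, 0.53, -0.034, 0, 0, 0, 1],
  [0.037, 0.74, -0.047, 0, 0, 0, 1],
  [0.042, 0.838, -0.053, 0, 0, 0, 1],
])

```text
clock: 6.18
tcp_pos: [533.5, 29.7, 246.2]
tcp_rot: [179.9, 30.0, -169.9]
ft_force: [0.2, -0.2, -1.1]
opening: 0.563
gripper_force: 41.6
```

Emit:
send_rows([
  [0, 0.175, 0, 0, 0, 0, 1],
  [0, 0.35, 0, 0, 0, 0, 1],
  [0, 0.525, 0, 0, 0, 0, 1],
  [0, 0.7, 0, 0, 0, 0, 1],
  [0, 0.875, 0, 0, 0, 0, 1],
])

```text
clock: 6.6
tcp_pos: [522.0, 97.6, 246.3]
tcp_rot: [180.0, 30.0, -170.0]
ft_force: [-0.0, 0.8, -1.7]
opening: 0.562
gripper_force: 41.6
```

Emit:
send_rows([
  [0, 0.175, 0, 0, 0, 0, 1],
  [0, 0.35, 0, 0, 0, 0, 1],
  [0, 0.525, 0, 0, 0, 0, 1],
  [0, 0.7, 0, 0, 0, 0, 1],
  [0, 0.875, 0, 0, 0, 0, 1],
])

```text
clock: 7.02
tcp_pos: [509.7, 166.7, 246.3]
tcp_rot: [180.0, 30.0, -170.0]
ft_force: [0.4, -0.5, -1.0]
opening: 0.566
gripper_force: 41.6
```

Emit:
send_rows([
  [-0.01, 0.19, 0.013, 0, 0, 0, 1],
  [-0.025, 0.45, 0.032, 0, 0, 0, 1],
  [-0.036, 0.68, 0.046, 0, 0, 0, 1],
  [-0.041, 0.787, 0.053, 0, 0, 0, 1],
  [-0.041, 0.787, 0.053, 0, 0, 0, 1],
])

```text
clock: 7.43
tcp_pos: [503.5, 230.4, 244.0]
tcp_rot: [180.0, 30.0, -169.9]
ft_force: [0.0, -0.3, -0.5]
opening: 0.563
gripper_force: 41.5
```

Run:
```python
from h import *;from plan import *
s=snap('wrist','w4');b=snap('side','b4');a=snap('scene','a4')
o=robot.get_obs();print(o['tcp_pos'],get()[0],o['ft_force'],o['joint_positions'].round(1))
c=cv2.resize(b['img'][130:270,160:290],(400,430),interpolation=cv2.INTER_CUBIC)
d=cv2.resize(a['img'][110:250,110:240],(400,430),interpolation=cv2.INTER_CUBIC)
cv2.imwrite('pics/v4.png',np.hstack([c,d])[:,:,::-1])
for n,S in(('w',s),('b',b),('a',a)):
    C=cloud(S).reshape(-1,3);C=C[~np.isnan(C[:,0])]
    L=np.c_[(C-O)@EX,(C-O)@EY,C[:,2]]
    g=L[(abs(L[:,0]+130)<12)&(abs(L[:,1]-254)<45)&(L[:,2]<232)&(L[:,2]>140)]
    if len(g)>5:print(n,len(g),np.percentile(g,[1,50,99],axis=0).round(1).tolist(),'dx/dz',np.polyfit(g[:,2],g[:,0],1)[0].round(3))
    p=L[(L[:,0]>-86)&(L[:,0]<-10)&(abs(L[:,1]-254)<15)&(abs(L[:,2]-265)<12)]
    if len(p):print(' peg',len(p),np.percentile(p,[2,50,98],axis=0).round(1).tolist())
```

```text
[503.65638471 228.24729739 243.95703409] [503.63368016 228.54002845 244.08956878] [-0.19951036  0.18258115 -1.4616635 ] [ 18.6  -8.8 -30.6  38.5  -4.3   7.4]
w 6020 [[-131.7, 230.5, 141.9], [-129.7, 255.5, 196.1], [-127.4, 280.0, 231.3]] dx/dz -0.008
 peg 495 [[-80.7, 245.9, 259.7], [-53.6, 251.9, 270.2], [-12.4, 257.6, 272.9]]
b 288 [[-132.4, 231.3, 141.3], [-130.9, 277.4, 189.3], [-125.3, 282.3, 231.0]] dx/dz -0.009
 peg 225 [[-80.5, 251.5, 260.3], [-47.8, 257.1, 267.5], [-10.9, 260.3, 272.2]]
a 967 [[-134.4, 230.4, 141.3], [-131.0, 256.4, 187.8], [-127.3, 280.7, 231.0]] dx/dz -0.005
```

View pics/v4.png

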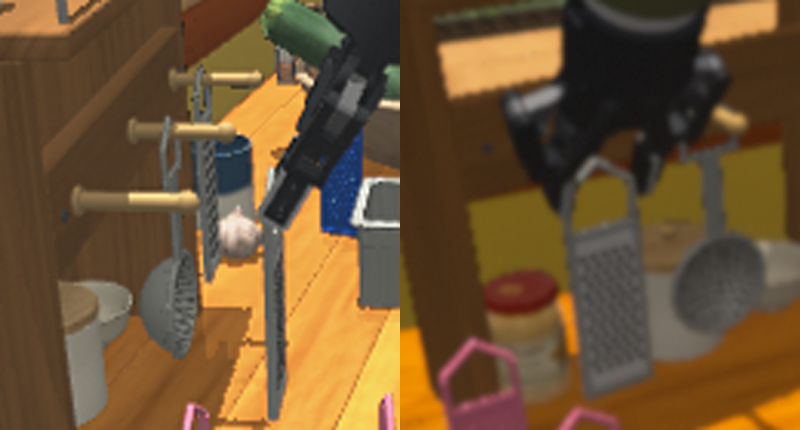

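Held upright at the spare peg, with the grater's centre about 2-3 mm left of the peg axis. Correcting that and inserting.

Run:
```python
from plan import *
R=rot(30)
P=lambda x,y,z:(*pose(rack(x,y,z),R),5)
plan([P(-110,250.5,264),P(-78,250.5,264),P(-45,250.5,264),P(-45,250.5,253)])
```

```text
rows>=5 dist20 ang0 [-0.217, -0.031, 0.125, -0.0, -0.0, -0.0] 
rows>=5 dist32 ang0 [-0.346, 0.0, 0.2, -0.0, -0.0, -0.0] 
rows>=5 dist33 ang0 [-0.358, 0.0, 0.207, -0.0, -0.0, -0.0] 
rows>=5 dist11 ang0 [0.069, 0.0, 0.119, -0.0, -0.0, -0.0]
```

Emit:
send_rows([
  [-0.072, -0.01, 0.042, 0, 0, 0, 1],
  [-0.145, -0.02, 0.083, 0, 0, 0, 1],
  [-0.217, -0.031, 0.125, 0, 0, 0, 1],
  [-0.217, -0.031, 0.125, 0, 0, 0, 1],
])

```text
clock: 7.92
tcp_pos: [525.8, 229.0, 244.6]
tcp_rot: [180.0, 30.1, -170.1]
ft_force: [0.4, 0.9, -0.7]
opening: 0.565
gripper_force: 41.4
```

Emit:
send_rows([
  [-0.086, 0, 0.05, 0, 0, 0, 1],
  [-0.173, 0, 0.1, 0, 0, 0, 1],
  [-0.26, 0, 0.15, 0, 0, 0, 1],
  [-0.346, 0, 0.2, 0, 0, 0, 1],
  [-0.346, 0, 0.2, 0, 0, 0, 1],
])

```text
clock: 8.33
tcp_pos: [557.1, 235.3, 244.3]
tcp_rot: [180.0, 30.1, -170.0]
ft_force: [0.9, 0.4, -0.8]
opening: 0.562
gripper_force: 41.4
```

Emit:
send_rows([
  [-0.09, 0, 0.052, 0, 0, 0, 1],
  [-0.18, 0, 0.104, 0, 0, 0, 1],
  [-0.27, 0, 0.156, 0, 0, 0, 1],
  [-0.358, 0, 0.207, 0, 0, 0, 1],
  [-0.358, 0, 0.207, 0, 0, 0, 1],
])

```text
clock: 8.75
tcp_pos: [589.7, 241.1, 244.3]
tcp_rot: [180.0, 30.1, -170.0]
ft_force: [1.5, 0.5, -0.4]
opening: 0.562
gripper_force: 41.4
```

Run:
```python
from h import *;from plan import *
s=snap('wrist','w5');b=snap('side','b5')
o=robot.get_obs();print(o['tcp_pos'],o['ft_force'])
for n,S in(('w',s),('b',b)):
    C=cloud(S).reshape(-1,3);C=C[~np.isnan(C[:,0])]
    L=np.c_[(C-O)@EX,(C-O)@EY,C[:,2]]
    g=L[(abs(L[:,0]+46)<12)&(abs(L[:,1]-254)<45)&(L[:,2]<235)&(L[:,2]>140)]
    if len(g)>5:print(n,len(g),np.percentile(g,[1,50,99],axis=0).round(1).tolist())
    p=L[(L[:,0]>-86)&(L[:,0]<-64)&(abs(L[:,1]-254)<15)&(abs(L[:,2]-265)<12)]
    if len(p):print(' ball',len(p),np.percentile(p,[2,50,98],axis=0).round(1).tolist())
```

```text
[588.06498158 240.80532938 243.71947069] [-0.25255088  0.13243243 -0.73889219]
w 6009 [[-43.7, 226.0, 141.9], [-40.8, 250.5, 197.5], [-37.7, 275.7, 234.2]]
 ball 953 [[-81.2, 244.7, 261.0], [-77.7, 251.7, 269.2], [-64.5, 258.7, 273.0]]
b 398 [[-45.8, 227.9, 141.3], [-43.8, 263.1, 189.9], [-38.2, 278.6, 233.6]]
 ball 61 [[-81.3, 250.4, 260.9], [-74.4, 257.4, 267.5], [-65.4, 260.3, 272.9]]
```

Grater centred on the peg to within 1 mm and clear of it. Lowering.

Emit:
send_rows([
  [0.023, 0, 0.04, 0, 0, 0, 1],
  [0.046, 0, 0.08, 0, 0, 0, 1],
  [0.069, 0, 0.119, 0, 0, 0, 1],
  [0.069, 0, 0.119, 0, 0, 0, 1],
  [0.069, 0, 0.119, 0, 0, 0, 1],
])

```text
clock: 9.27
tcp_pos: [587.4, 240.8, 232.6]
tcp_rot: [180.0, 30.0, -170.0]
ft_force: [-0.3, -1.3, -2.4]
opening: 0.564
gripper_force: 41.5
```

Emit:
send_rows([
  [0.006, 0, 0.011, 0, 0, 0, 1],
  [0.013, 0, 0.022, 0, 0, 0, 1],
  [0.013, 0, 0.022, 0, 0, 0, 1],
  [0.013, 0, 0.022, 0, 0, 0, 1],
])

```text
clock: 9.6
tcp_pos: [588.1, 241.0, 231.6]
tcp_rot: [180.0, 30.1, -170.0]
ft_force: [-1.2, 0.5, 0.6]
opening: 0.568
gripper_force: 41.7
```

Emit:
send_rows([
  [0.009, 0, 0.015, 0, 0, 0, 1],
  [0.009, 0, 0.015, 0, 0, 0, 1],
  [0.009, 0, 0.015, 0, 0, 0, 1],
], squeeze=20)

```text
clock: 9.85
tcp_pos: [588.6, 241.3, 231.1]
tcp_rot: [180.0, 30.2, -170.0]
ft_force: [-1.7, -0.0, 4.9]
opening: 0.563
gripper_force: 42.2
```

Emit:
send_rows([
  [0.009, 0, 0.015, 0, 0, 0, 0.3],
  [0.009, 0, 0.015, 0, 0, 0, 0.2],
  [0.009, 0, 0.015, 0, 0, 0, 0.1],
  [0.009, 0, 0.015, 0, 0, 0, 0],
  [0.009, 0, 0.015, 0, 0, 0, 0],
])

```text
clock: 10.27
tcp_pos: [587.5, 240.6, 227.6]
tcp_rot: [-180.0, 29.9, -170.0]
ft_force: [0.5, -0.4, 0.0]
opening: 0.998
gripper_force: 0.0
```

Run:
```python
from h import *;from plan import *
import json
p,R=get()
for s in([.013,0,.022],[.009,0,.015],[.009,0,.015]): p=p+R@(np.array(s)*80)
json.dump(dict(p=p.tolist(),R=R.tolist()),open(C,'w'))
s=snap('wrist','w6');b=snap('side','b6')
o=robot.get_obs();print(o['tcp_pos'],p,o['ft_force'],o['opening'])
for n,S in(('w',s),('b',b)):
    K=cloud(S).reshape(-1,3);K=K[~np.isnan(K[:,0])]
    L=np.c_[(K-O)@EX,(K-O)@EY,K[:,2]]
    g=L[(abs(L[:,0]+46)<14)&(abs(L[:,1]-254)<35)&(L[:,2]<235)&(L[:,2]>90)]
    print(n,len(g),np.percentile(g,[1,50,99],axis=0).round(1).tolist(),np.polyfit(g[:,2],g[:,0],1)[0])
c=cv2.resize(b['img'][130:270,160:290],(400,430),interpolation=cv2.INTER_CUBIC)
d=cv2.resize(s['img'],(400,430))
cv2.imwrite('pics/v6.png',np.hstack([c,d])[:,:,::-1])
```

```text
[587.68748114 240.71065838 227.92135827] [587.77460911 240.84650401 228.22119982] [ 1.19080033  0.79319391 -0.27201152] 1.00182152442758
w 9144 [[-52.5, 231.0, 113.3], [-48.6, 258.0, 189.7], [-44.5, 285.4, 233.3]] 0.0288167726481105
b 616 [[-50.9, 233.0, 112.9], [-47.8, 267.0, 175.2], [-41.3, 288.2, 232.9]] 0.009443142244943624
```

View pics/v6.png

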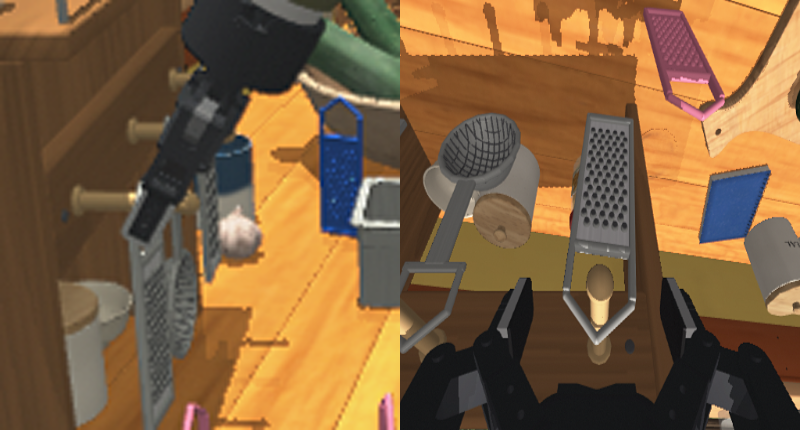

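The front grater hangs by its eye on the spare peg (arch at (598,340) in the wrist view), let go and swaying slightly between the open fingers. Retreating and going to the rear grater.

Run:
```python
from plan import *
R=rot(30);R2=rot(35)
p,_=get()
P=lambda x,y,z,R=R:(*pose(rack(x,y,z),R),5)
plan([(p,R,5),(p-R[:,2]*60,R,5),P(-115,250,345),P(-115,183,345),P(-115,116,345),P(-115,50,345),P(-100,-17,340,R2),P(-65,-17,302,R2),P(-27,-17,248,R2)])
```

```text
rows>=5 dist0 ang0 [0.0, 0.0, 0.0, -0.0, -0.0, -0.0] 
rows>=5 dist60 ang0 [0.0, -0.0, -0.75, -0.0, -0.0, -0.0] 
rows>=5 dist60 ang0 [0.152, -0.006, -0.736, -0.0, -0.0, -0.0] 
rows>=5 dist67 ang0 [-0.0, -0.837, 0.0, -0.0, -0.0, -0.0] 
rows>=5 dist67 ang0 [-0.0, -0.838, 0.0, -0.0, -0.0, -0.0] 
rows>=5 dist66 ang0 [-0.0, -0.825, 0.0, -0.0, -0.0, -0.0] 
rows>=5 dist69 ang5 [-0.157, -0.837, 0.147, -0.0, -0.0139, -0.0] 
rows>=5 dist52 ang0 [-0.086, -0.0, 0.64, -0.0, 0.0, -0.0] 
rows>=5 dist66 ang0 [-0.002, -0.0, 0.825, -0.0, 0.0, -0.0]
```

Emit:
send_rows([
  [0, 0, 0, 0, 0, 0, 0],
  [0, 0, 0, 0, 0, 0, 0],
  [0, 0, 0, 0, 0, 0, 0],
  [0, 0, 0, 0, 0, 0, 0],
  [0, 0, 0, 0, 0, 0, 0],
])

```text
clock: 10.78
tcp_pos: [587.8, 240.8, 228.3]
tcp_rot: [180.0, 30.0, -170.0]
ft_force: [0.2, -0.0, -0.6]
opening: 1.002
gripper_force: 0.0
```

Emit:
send_rows([
  [0, 0, -0.15, 0, 0, 0, 0],
  [0, 0, -0.35, 0, 0, 0, 0],
  [0, 0, -0.55, 0, 0, 0, 0],
  [0, 0, -0.75, 0, 0, 0, 0],
])

```text
clock: 11.12
tcp_pos: [557.8, 235.5, 280.5]
tcp_rot: [180.0, 30.0, -170.0]
ft_force: [0.6, 0.3, -0.0]
opening: 1.003
gripper_force: 0.0
```

Emit:
send_rows([
  [0.04, -0.002, -0.18, 0, 0, 0, 0],
  [0.08, -0.003, -0.37, 0, 0, 0, 0],
  [0.12, -0.005, -0.56, 0, 0, 0, 0],
  [0.152, -0.006, -0.736, 0, 0, 0, 0],
])

```text
clock: 11.45
tcp_pos: [518.4, 228.1, 325.9]
tcp_rot: [180.0, 30.0, -170.0]
ft_force: [-0.1, 0.4, 0.2]
opening: 0.999
gripper_force: 0.0
```

Emit:
send_rows([
  [0, -0.2, 0, 0, 0, 0, 0],
  [0, -0.5, 0, 0, 0, 0, 0],
  [0, -0.837, 0, 0, 0, 0, 0],
])

```text
clock: 11.7
tcp_pos: [530.4, 162.6, 325.8]
tcp_rot: [180.0, 30.1, -169.9]
ft_force: [0.5, -0.3, -0.3]
opening: 1.002
gripper_force: 0.0
```

Emit:
send_rows([
  [0, -0.3, 0, 0, 0, 0, 0],
  [0, -0.6, 0, 0, 0, 0, 0],
  [0, -0.838, 0, 0, 0, 0, 0],
])

```text
clock: 11.95
tcp_pos: [542.3, 94.7, 325.4]
tcp_rot: [-180.0, 30.0, -170.0]
ft_force: [0.3, -0.0, 0.1]
opening: 1.004
gripper_force: 0.0
```

Emit:
send_rows([
  [0, -0.3, 0, 0, 0, 0, 0],
  [0, -0.6, 0, 0, 0, 0, 0],
  [0, -0.825, 0, 0, 0, 0, 0],
])

```text
clock: 12.2
tcp_pos: [553.8, 29.5, 325.3]
tcp_rot: [-180.0, 30.0, -170.1]
ft_force: [0.0, -0.0, -1.0]
opening: 1.002
gripper_force: 0.0
```

Emit:
send_rows([
  [-0.05, -0.28, 0.05, 0, -0.0047, 0, 0],
  [-0.1, -0.56, 0.1, 0, -0.0094, 0, 0],
  [-0.157, -0.837, 0.147, 0, -0.0139, 0, 0],
  [-0.157, -0.837, 0.147, 0, -0.0139, 0, 0],
  [-0.157, -0.837, 0.147, 0, -0.0139, 0, 0],
])

```text
clock: 12.62
tcp_pos: [581.4, -32.9, 320.5]
tcp_rot: [179.9, 34.9, -170.2]
ft_force: [-0.9, -0.3, -0.5]
opening: 1.005
gripper_force: 0.0
```

Run:
```python
from h import *;from plan import *
s=snap('wrist','w7');b=snap('side','b7');a=snap('scene','a7')
o=robot.get_obs();print(o['tcp_pos'],o['tcp_rot'],pose(rack(-100,-17,340),rot(35))[0],o['joint_positions'].round(1))
for n,S in(('w',s),('b',b),('a',a)):
    K=cloud(S).reshape(-1,3);K=K[~np.isnan(K[:,0])]
    L=np.c_[(K-O)@EX,(K-O)@EY,K[:,2]]
    for nm,xc,yc in(('rear',-27,-16),('front',-46,254)):
        g=L[(abs(L[:,0]-xc)<14)&(abs(L[:,1]-yc)<40)&(L[:,2]<240)&(L[:,2]>60)]
        if len(g)>30:print(n,nm,len(g),np.percentile(g,[1,50,99],axis=0).round(1).tolist())
    p=L[(L[:,0]>-86)&(L[:,0]<-64)&(abs(L[:,1]+16)<15)&(abs(L[:,2]-265)<12)]
    if len(p):print(' ball',len(p),np.percentile(p,[2,50,98],axis=0).round(1).tolist())
```

```text
[581.58678355 -31.04254166 321.44101703] [ 179.98414497   35.00117275 -169.97125537] [581.76308171 -31.815738   321.15950298] [-20.4  -9.7 -22.8  45.8  16.9 -25.7]
w rear 4154 [[-29.8, -43.0, 82.9], [-28.0, -17.8, 170.1], [-25.2, 6.8, 235.4]]
w front 2241 [[-49.4, 225.4, 110.4], [-46.7, 237.5, 153.5], [-42.5, 274.4, 222.6]]
 ball 349 [[-80.6, -24.9, 261.2], [-77.0, -17.9, 269.3], [-65.1, -10.9, 273.2]]
b rear 307 [[-30.6, -41.2, 81.0], [-28.8, -3.5, 155.2], [-23.4, 10.6, 238.2]]
b front 632 [[-50.1, 228.8, 111.5], [-47.1, 260.5, 176.6], [-40.5, 279.6, 238.5]]
 ball 35 [[-81.2, -18.4, 259.9], [-73.7, -12.6, 266.3], [-65.3, -9.6, 272.7]]
a rear 915 [[-32.9, -42.0, 79.9], [-29.1, -14.5, 157.7], [-24.5, 9.6, 235.6]]
a front 1181 [[-52.2, 228.7, 109.6], [-47.4, 254.3, 173.9], [-42.8, 278.7, 235.6]]
 ball 37 [[-83.0, -20.0, 259.2], [-77.6, -12.4, 266.0], [-64.5, -8.9, 271.6]]
```

The front grater hangs still at y≈254, on the peg axis. The rear one is where I predicted. Descending and gripping.

Emit:
send_rows([
  [-0.03, 0, 0.21, 0, 0, 0, 0],
  [-0.06, 0, 0.43, 0, 0, 0, 0],
  [-0.086, 0, 0.64, 0, 0, 0, 0],
  [-0.086, 0, 0.64, 0, 0, 0, 0],
])

```text
clock: 13.1
tcp_pos: [616.0, -23.8, 280.4]
tcp_rot: [179.9, 34.8, -169.9]
ft_force: [-1.2, 0.4, -0.8]
opening: 0.999
gripper_force: 0.0
```

Emit:
send_rows([
  [0, 0, 0.21, 0, 0, 0, 0],
  [-0.001, 0, 0.42, 0, 0, 0, 0],
  [-0.001, 0, 0.62, 0, 0, 0, 0],
  [-0.002, 0, 0.825, 0, 0, 0, 0],
  [-0.002, 0, 0.825, 0, 0, 0, 0],
])

```text
clock: 13.52
tcp_pos: [652.9, -17.6, 226.7]
tcp_rot: [179.9, 34.8, -170.0]
ft_force: [0.6, 0.8, -0.5]
opening: 1.001
gripper_force: 0.0
```

Emit:
send_rows([
  [0, 0, 0, 0, 0, 0, 0],
  [0, 0, 0, 0, 0, 0, 0.2],
  [0, 0, 0, 0, 0, 0, 0.4],
  [0, 0, 0, 0, 0, 0, 1],
  [0, 0, 0, 0, 0, 0, 1],
], squeeze=45)

```text
clock: 13.93
tcp_pos: [654.4, -19.6, 231.3]
tcp_rot: [-179.9, 35.2, -170.0]
ft_force: [0.1, -0.6, 1.7]
opening: 0.558
gripper_force: 45.9
```

Emit:
send_rows([
  [0, 0, 0, 0, 0, 0, 1],
  [0, 0, 0, 0, 0, 0, 1],
  [0, 0, 0, 0, 0, 0, 1],
  [0, 0, 0, 0, 0, 0, 1],
  [0, 0, 0, 0, 0, 0, 1],
])

```text
clock: 14.35
tcp_pos: [654.7, -19.6, 231.1]
tcp_rot: [-179.9, 35.2, -170.0]
ft_force: [-2.7, -1.6, 5.9]
opening: 0.558
gripper_force: 46.1
```

Run:
```python
from plan import *
R=rot(35)
P=lambda x,y,z:(*pose(rack(x,y,z),R),5)
plan([P(-27,-17,262),P(-62,-17,262),P(-100,-17,262),P(-135,-17,270)])
```

```text
rows>=5 dist14 ang0 [-0.1, -0.0, -0.143, -0.0, 0.0, -0.0] 
rows>=5 dist35 ang0 [0.358, -0.0, -0.251, -0.0, 0.0, -0.0] 
rows>=5 dist38 ang0 [0.39, -0.001, -0.272, -0.0, 0.0, -0.0] 
rows>=5 dist36 ang0 [0.301, 0.0, -0.333, -0.0, 0.0, -0.0]
```

Emit:
send_rows([
  [-0.033, 0, -0.048, 0, 0, 0, 1],
  [-0.067, 0, -0.095, 0, 0, 0, 1],
  [-0.1, 0, -0.143, 0, 0, 0, 1],
  [-0.1, 0, -0.143, 0, 0, 0, 1],
])

```text
clock: 14.68
tcp_pos: [653.9, -19.1, 244.0]
tcp_rot: [-180.0, 35.0, -170.0]
ft_force: [-0.1, -0.3, -0.8]
opening: 0.564
gripper_force: 46.3
```

Emit:
send_rows([
  [0.09, 0, -0.063, 0, 0, 0, 1],
  [0.18, 0, -0.126, 0, 0, 0, 1],
  [0.27, 0, -0.189, 0, 0, 0, 1],
  [0.358, 0, -0.251, 0, 0, 0, 1],
])

```text
clock: 15.02
tcp_pos: [617.6, -25.1, 242.4]
tcp_rot: [179.9, 34.9, -170.0]
ft_force: [0.6, 0.8, 0.2]
opening: 0.559
gripper_force: 46.4
```

Emit:
send_rows([
  [0.098, 0, -0.068, 0, 0, 0, 1],
  [0.195, 0, -0.136, 0, 0, 0, 1],
  [0.29, -0.001, -0.204, 0, 0, 0, 1],
  [0.39, -0.001, -0.272, 0, 0, 0, 1],
])

```text
clock: 15.35
tcp_pos: [580.7, -32.1, 243.2]
tcp_rot: [180.0, 35.0, -170.0]
ft_force: [0.1, -0.6, -0.7]
opening: 0.562
gripper_force: 46.4
```

Emit:
send_rows([
  [0.075, 0, -0.083, 0, 0, 0, 1],
  [0.15, 0, -0.166, 0, 0, 0, 1],
  [0.225, 0, -0.25, 0, 0, 0, 1],
  [0.301, 0, -0.333, 0, 0, 0, 1],
  [0.301, 0, -0.333, 0, 0, 0, 1],
])

```text
clock: 15.77
tcp_pos: [546.1, -38.2, 251.7]
tcp_rot: [-180.0, 35.0, -170.1]
ft_force: [0.0, -0.1, -1.1]
opening: 0.557
gripper_force: 46.6
```

Run:
```python
from h import *;from plan import *
s=snap('wrist','w8');b=snap('side','b8');a=snap('scene','a8')
o=robot.get_obs();print(o['tcp_pos'],o['tcp_rot'],get()[0],o['joint_positions'].round(1))
p=o['tcp_pos'];R=Ro.from_euler('xyz',o['tcp_rot'],degrees=True).as_matrix()
for n,S in(('w',s),('b',b),('a',a)):
    K=cloud(S);M=~np.isnan(K[...,0]);K=K[M]
    T=(K-(p-23*R[:,2]))
    L=np.c_[T@EX,T@EY,T[:,2]]
    g=L[(abs(L[:,0])<14)&(abs(L[:,1])<34)&(L[:,2]<-25)&(L[:,2]>-190)]
    if len(g)>30:print(n,'held rel. grasp',len(g),np.percentile(g,[1,50,99],axis=0).round(1).tolist(),np.polyfit(g[:,2],g[:,0],1))
# tub with inner edges
for n,S in(('a',load('a')),('b',load('b'))):
    K=cloud(S).reshape(-1,3)
    for yaw in(5,):
        t=np.radians(yaw);c=np.array([485.6,-188.7]);d=K[:,:2]-c
        u=d@[np.cos(t),np.sin(t)];v=d@[-np.sin(t),np.cos(t)]
        m=(abs(K[:,2]-95)<3.5)&(abs(u)<65)&(abs(v)<75)
        for nm,q,w in(('u',u,v),('v',v,u)):
            for sg in(1,-1):
                k=m&(sg*q>(36 if nm=='u' else 48))&(abs(w)<38)
                if k.sum()>5:print(n,nm,sg,k.sum(),np.percentile(q[k],[2,98]).round(1),'slope deg',np.degrees(np.polyfit(w[k],q[k],1)[0]).round(1))
cv2.imwrite('pics/v8.png',np.hstack([cv2.resize(b['img'][120:270,160:340],(400,333)),cv2.resize(a['img'][90:280,200:400],(400,333))])[:,:,::-1])
```

```text
[547.54054614 -38.19011375 251.52652208] [-179.97829509   35.05407221 -170.01432534] [547.28072182 -37.92901611 251.12584416] [-23.3 -12.  -34.3  37.3  18.4 -28.3]
w held rel. grasp 9873 [[-6.7, -24.5, -167.8], [-3.8, 0.3, -77.6], [-0.7, 25.1, -26.3]] [ 0.02102158 -1.87709822]
b held rel. grasp 205 [[-3.8, -20.4, -167.7], [-1.9, 24.6, -96.5], [3.3, 28.9, -27.9]] [-0.00589965 -1.82788773]
a u 1 61 [45.1 56.1] slope deg -2.4
a u -1 70 [-48.6 -36.7] slope deg -2.7
a v 1 73 [50.4 62.9] slope deg 1.7
a v -1 74 [-63.7 -51.9] slope deg 2.0
b u 1 31 [47.  57.5] slope deg -2.0
b u -1 31 [-47.3 -36.5] slope deg -3.7
b v 1 49 [50.7 64.5] slope deg 3.2
b v -1 49 [-65.1 -49.2] slope deg -1.6
```

View pics/v8.png

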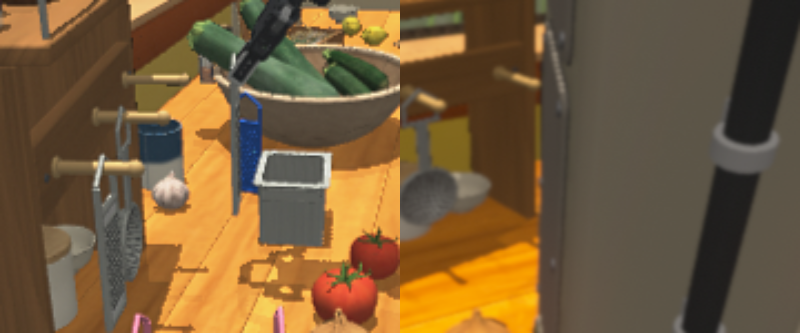

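The long grater is off the peg and hangs upright in the grip. Its foot is 168 mm below the grasp, as it should be. The tub's centre refines to about (490,-188) with yaw 7°. Now plan the insertion: foot to the near wall, top leaning away from the robot.

```bash
cat >> plan.py <<'E'
TC=np.array([490.,-188.3,0])
def tub(u,z,phi,yaw=7,v=0):
    a=np.radians(yaw);ex=np.array([np.cos(a),np.sin(a),0]);ey=np.array([-np.sin(a),np.cos(a),0]);f=np.radians(phi)
    g=TC+ex*u+ey*v+EZ*z+169*(np.sin(f)*ex+np.cos(f)*EZ)
    return (*pose(g,rot(35-phi,yaw)),5)
E
python3 - <<'E'
from plan import *
p,R=get()
w=[(p+[-35,0,55],R,5)]
A=w[0][:2];B=tub(-12,135,10)[:2]
w+=lerp(A,B,2)+[tub(-15,85,12),tub(-18,50,18),tub(-25,28,26),tub(-32,14,34)]
plan(w)
print(tub(-12,135,10)[0],get()[0])
E
```

```text
rows>=5 dist65 ang0 [-0.041, 0.076, -0.81, 0.0, 0.0, 0.0] 
rows>=5 dist75 ang5 [0.199, -0.91, 0.055, 0.0021, 0.0139, 0.0036] 
rows>=5 dist75 ang5 [0.172, -0.914, 0.084, 0.0021, 0.0139, 0.0036] 
rows>=5 dist51 ang2 [0.248, 0.0, 0.594, -0.0, 0.0055, -0.0] 
rows>=5 dist42 ang6 [0.062, 0.0, 0.522, -0.0, 0.0167, -0.0] 
rows>=5 dist34 ang8 [-0.025, 0.0, 0.42, -0.0, 0.0222, -0.0] 
rows>=5 dist28 ang8 [-0.075, 0.001, 0.342, -0.0, 0.0222, -0.0] 
[ 516.86501051 -185.00139148  280.58743116] [ 552.40044716 -180.60154679  131.10821046]
```

Emit:
send_rows([
  [-0.01, 0.02, -0.2, 0, 0, 0, 1],
  [-0.02, 0.04, -0.41, 0, 0, 0, 1],
  [-0.03, 0.057, -0.61, 0, 0, 0, 1],
  [-0.041, 0.076, -0.81, 0, 0, 0, 1],
])

```text
clock: 16.25
tcp_pos: [512.2, -37.8, 306.4]
tcp_rot: [180.0, 35.0, -170.0]
ft_force: [0.2, -0.6, -0.6]
opening: 0.56
gripper_force: 46.7
```

Emit:
send_rows([
  [0.03, -0.13, 0.008, 0.0003, 0.002, 0.0005, 1],
  [0.08, -0.36, 0.022, 0.0008, 0.0056, 0.0014, 1],
  [0.14, -0.64, 0.039, 0.0015, 0.0097, 0.0025, 1],
  [0.199, -0.91, 0.055, 0.0021, 0.0139, 0.0036, 1],
])

```text
clock: 16.58
tcp_pos: [514.9, -112.7, 292.7]
tcp_rot: [179.9, 29.9, -171.5]
ft_force: [0.5, -0.9, -0.8]
opening: 0.559
gripper_force: 46.7
```

Emit:
send_rows([
  [0.043, -0.23, 0.021, 0.0005, 0.0035, 0.0009, 1],
  [0.086, -0.46, 0.042, 0.001, 0.007, 0.0018, 1],
  [0.129, -0.68, 0.063, 0.0015, 0.0105, 0.0027, 1],
  [0.172, -0.914, 0.084, 0.0021, 0.0139, 0.0036, 1],
  [0.172, -0.914, 0.084, 0.0021, 0.0139, 0.0036, 1],
])

```text
clock: 17.0
tcp_pos: [518.0, -188.7, 278.8]
tcp_rot: [-180.0, 24.9, -173.2]
ft_force: [0.4, -1.1, -0.5]
opening: 0.562
gripper_force: 46.8
```

Run:
```python
from h import *;from plan import *
s=snap('wrist','w9');b=snap('side','b9')
o=robot.get_obs();print(o['tcp_pos'],o['tcp_rot'],o['joint_positions'].round(1))
a=np.radians(7);ex=np.array([np.cos(a),np.sin(a),0]);ey=np.array([-np.sin(a),np.cos(a),0])
for n,S in(('w',s),('b',b)):
    K=cloud(S).reshape(-1,3);K=K[~np.isnan(K[:,0])];T=K-TC;L=np.c_[T@ex,T@ey,T[:,2]]
    g=L[(abs(L[:,0])<40)&(abs(L[:,1])<45)&(L[:,2]<260)&(L[:,2]>115)]
    if len(g)>30:print(n,'grater',len(g),np.percentile(g,[1,50,99],axis=0).round(1).tolist(),np.polyfit(g[:,2]-135,g[:,0],1))
    for nm,i in(('u',0),('v',1)):
        for sg in(1,-1):
            k=L[(abs(L[:,2]-95)<4)&(sg*L[:,i]>(36 if i==0 else 48))&(abs(L[:,i])<75)&(abs(L[:,1-i])<38)]
            if len(k)>5:print(n,nm,sg,len(k),np.percentile(k[:,i],[2,98]).round(1))
```

```text
[ 517.17257739 -185.74937783  279.11642402] [ 179.89285927   24.92175584 -173.1021061 ] [-38.6  -3.2 -17.3  57.9  17.6 -42.7]
w grater 7560 [[-8.5, -28.3, 133.8], [4.4, -3.6, 211.2], [12.4, 21.2, 259.3]] [ 0.14878086 -6.95618739]
w u 1 45 [43.5 52.8]
w u -1 1038 [-50.  -40.1]
w v 1 789 [50.1 60.2]
w v -1 808 [-65.3 -52.2]
b grater 172 [[-7.9, -24.9, 131.5], [3.1, 21.8, 195.3], [13.7, 27.6, 259.0]] [ 0.13618974 -5.23800055]
b u 1 30 [42.8 52.5]
b u -1 29 [-50.4 -41.8]
b v 1 48 [51.1 62.5]
b v -1 50 [-63.6 -50.8]
```

The grater is centred over the tub in the measurements. Lowering with increasing lean.

Emit:
send_rows([
  [0.06, 0, 0.15, 0, 0.0014, 0, 1],
  [0.12, 0, 0.3, 0, 0.0028, 0, 1],
  [0.19, 0, 0.45, 0, 0.0042, 0, 1],
  [0.248, 0, 0.594, 0, 0.0055, 0, 1],
  [0.248, 0, 0.594, 0, 0.0055, 0, 1],
])

```text
clock: 17.52
tcp_pos: [517.3, -182.9, 225.0]
tcp_rot: [179.8, 22.7, -173.0]
ft_force: [-0.0, -0.3, -1.5]
opening: 0.559
gripper_force: 46.7
```

Emit:
send_rows([
  [0.015, 0, 0.13, 0, 0.0042, 0, 1],
  [0.031, 0, 0.26, 0, 0.0084, 0, 1],
  [0.047, 0, 0.39, 0, 0.0125, 0, 1],
  [0.062, 0, 0.522, 0, 0.0167, 0, 1],
  [0.062, 0, 0.522, 0, 0.0167, 0, 1],
])

```text
clock: 17.93
tcp_pos: [531.3, -182.8, 187.0]
tcp_rot: [179.9, 16.8, -173.0]
ft_force: [0.2, 0.3, -0.3]
opening: 0.56
gripper_force: 46.6
```

Emit:
send_rows([
  [-0.006, 0, 0.105, 0, 0.0055, 0, 1],
  [-0.012, 0, 0.21, 0, 0.0111, 0, 1],
  [-0.019, 0, 0.315, 0, 0.0166, 0, 1],
  [-0.025, 0, 0.42, 0, 0.0222, 0, 1],
  [-0.025, 0, 0.42, 0, 0.0222, 0, 1],
])

```text
clock: 18.35
tcp_pos: [543.4, -181.6, 156.2]
tcp_rot: [180.0, 8.9, -172.9]
ft_force: [0.1, -0.9, -0.9]
opening: 0.559
gripper_force: 46.6
```

Emit:
send_rows([
  [-0.019, 0, 0.085, 0, 0.0055, 0, 1],
  [-0.037, 0, 0.17, 0, 0.0111, 0, 1],
  [-0.056, 0, 0.256, 0, 0.0166, 0, 1],
  [-0.075, 0.001, 0.342, 0, 0.0222, 0, 1],
  [-0.075, 0.001, 0.342, 0, 0.0222, 0, 1],
])

```text
clock: 18.77
tcp_pos: [557.5, -181.2, 133.5]
tcp_rot: [-179.9, 1.5, -172.9]
ft_force: [4.9, 0.1, 6.4]
opening: 0.559
gripper_force: 47.9
```

Run:
```python
from h import *;from plan import *
s=snap('wrist','w10');b=snap('side','b10')
o=robot.get_obs();print(o['tcp_pos'],get()[0],o['tcp_rot'],o['ft_force'])
a=np.radians(7);ex=np.array([np.cos(a),np.sin(a),0]);ey=np.array([-np.sin(a),np.cos(a),0])
for n,S in(('w',s),('b',b)):
    K=cloud(S).reshape(-1,3);K=K[~np.isnan(K[:,0])];T=K-TC;L=np.c_[T@ex,T@ey,T[:,2]]
    for nm,i in(('u',0),('v',1)):
        for sg in(1,-1):
            k=L[(abs(L[:,2]-95)<4)&(sg*L[:,i]>(36 if i==0 else 48))&(abs(L[:,i])<75)&(abs(L[:,1-i])<38)]
            if len(k)>5:print(n,nm,sg,len(k),np.percentile(k[:,i],[2,98]).round(1))
plan([tub(-34,7,36),tub(-34,4,36)],save=False)
```

```text
[ 556.47056984 -181.36354473  134.03357827] [ 552.40044716 -180.60154679  131.10821046] [-179.82782832    1.51980715 -172.94147944] [3.81529481 0.41043694 7.080067  ]
w u 1 388 [37.  53.5]
w u -1 2224 [-49.8 -39.9]
w v 1 1846 [50. 60.]
w v -1 1919 [-65.  -51.8]
b u 1 18 [38.2 52.1]
b u -1 28 [-50.7 -41.8]
b v 1 49 [52.2 63.4]
b v -1 52 [-64.4 -50.5]
rows>=5 dist11 ang2 [-0.023, -0.0, 0.13, -0.0, 0.0056, -0.0] 
rows>=5 dist3 ang0 [-0.001, -0.0, 0.038, -0.0, -0.0, -0.0]
```

Run:
```python
from h import *;from plan import *
s=load('w10');b=load('b10')
a=np.radians(7);ex=np.array([np.cos(a),np.sin(a),0]);ey=np.array([-np.sin(a),np.cos(a),0])
for n,S in(('w',s),('b',b)):
    K=cloud(S).reshape(-1,3);K=K[~np.isnan(K[:,0])];T=K-TC;L=np.c_[T@ex,T@ey,T[:,2]]
    for lo in range(4,180,12):
        g=L[(L[:,2]>lo)&(L[:,2]<=lo+12)&(abs(L[:,1]+2)<22)&(L[:,0]>-39)&(L[:,0]<110)]
        if len(g)>4:print(n,lo,len(g),np.percentile(g[:,0],[2,25,50,75,98]).round(1))
```

```text
w 4 1004 [-38.3 -30.7 -21.9 -15.  -10.7]
w 16 308 [-10.8  -9.1  -8.2  -6.9  -4.3]
w 28 456 [-6.2 -3.8 -2.1 -0.6  2.4]
w 40 507 [0.5 2.8 4.5 6.2 8.8]
w 52 561 [ 7.4  9.6 11.3 12.7 15.8]
w 64 640 [13.8 16.3 18.2 19.6 22.8]
w 76 720 [20.5 23.1 25.  26.4 29.5]
w 88 828 [27.2 30.  31.7 33.2 36.6]
w 100 917 [34.1 37.  38.4 39.8 43.1]
w 112 1098 [40.6 43.7 45.2 46.8 49.9]
w 124 1202 [47.6 50.8 52.6 54.2 55.9]
w 136 929 [54.6 55.8 57.3 59.7 62.5]
w 148 175 [61.2 63.5 65.8 67.5 72.4]
w 160 529 [68.5 72.5 73.9 75.2 77.4]
w 172 522 [75.4 77.2 78.3 79.6 82.2]
b 64 11 [14.4 15.8 17.7 19.  43.1]
b 76 14 [20.  22.  23.7 25.1 43.1]
b 88 29 [25.3 28.4 31.1 46.3 51.8]
b 100 18 [31.9 34.7 36.7 37.6 40.3]
b 112 14 [39.5 41.7 43.8 44.3 46.3]
b 124 18 [45.9 47.9 50.2 51.2 53.4]
b 136 16 [53.  54.4 56.5 59.  60.5]
```

The fit shows the grater leaning 29°, so it is 5° off in the grip. Its foot is at u≈-13 and its back touches the far rim. I'll ease back toward the near wall, then lean it more.

```bash
cat >> plan.py <<'E'
def tub2(u,z,phi,off=5,yaw=7,v=0):
    g,_,_=tub(u,z,phi,yaw,v); g=g-23*rot(35-phi,yaw)[:,2]
    return (*pose(g,rot(35-phi-off,yaw)),5)
E
python3 - <<'E'
from plan import *
plan([tub2(-20,16,29),tub2(-31,14,29),tub2(-33,11,35)])
E
```

```text
rows>=5 dist10 ang0 [0.005, -0.0, -0.121, -0.0, 0.0, -0.0] 
rows>=5 dist11 ang0 [0.138, -0.0, 0.022, -0.0, 0.0, -0.0] 
rows>=5 dist16 ang6 [-0.13, -0.0, 0.156, -0.0, 0.0167, -0.0]
```

Emit:
send_rows([
  [0.002, 0, -0.06, 0, 0, 0, 1],
  [0.005, 0, -0.121, 0, 0, 0, 1],
  [0.005, 0, -0.121, 0, 0, 0, 1],
])

```text
clock: 19.12
tcp_pos: [551.8, -180.9, 142.2]
tcp_rot: [-179.9, 1.1, -173.0]
ft_force: [-0.4, -0.4, -1.7]
opening: 0.56
gripper_force: 46.8
```

Emit:
send_rows([
  [0.046, 0, 0.007, 0, 0, 0, 1],
  [0.092, 0, 0.015, 0, 0, 0, 1],
  [0.138, 0, 0.022, 0, 0, 0, 1],
  [0.138, 0, 0.022, 0, 0, 0, 1],
])

```text
clock: 19.45
tcp_pos: [539.4, -181.8, 138.2]
tcp_rot: [180.0, 0.9, -173.0]
ft_force: [-0.3, -0.2, -1.2]
opening: 0.558
gripper_force: 46.8
```

```bash
cat > chk.py <<'E'
from h import *;from plan import *
import sys
o=robot.get_obs();print(o['tcp_pos'],o['tcp_rot'],o['ft_force'])
s=snap('wrist',sys.argv[1])
a=np.radians(7);ex=np.array([np.cos(a),np.sin(a),0]);ey=np.array([-np.sin(a),np.cos(a),0])
K=cloud(s).reshape(-1,3);K=K[~np.isnan(K[:,0])];T=K-TC;L=np.c_[T@ex,T@ey,T[:,2]]
for lo in range(4,180,12):
    g=L[(L[:,2]>lo)&(L[:,2]<=lo+12)&(abs(L[:,1]+2)<22)&(L[:,0]>-39)&(L[:,0]<110)]
    if len(g)>4:print(lo,len(g),np.percentile(g[:,0],[2,50,98]).round(1))
for nm,i in(('u',0),('v',1)):
    for sg in(1,-1):
        k=L[(abs(L[:,2]-95)<4)&(sg*L[:,i]>(36 if i==0 else 48))&(abs(L[:,i])<75)&(abs(L[:,1-i])<38)]
        if len(k)>5:print(nm,sg,np.percentile(k[:,i],[2,98]).round(1))
E
python3 chk.py w11
```

```text
[ 539.41775617 -181.8156218   138.16824583] [ 179.95204806    0.92522602 -173.03936564] [-0.28938504 -0.21319944 -1.16383639]
4 259 [-38.6 -34.  -29. ]
16 451 [-31.5 -27.1 -23. ]
28 416 [-24.1 -20.1 -16.1]
40 456 [-17.9 -13.6  -9.5]
52 520 [-11.5  -7.3  -2.9]
64 579 [-4.8 -0.8  3.6]
76 657 [ 1.8  5.8 10.2]
88 738 [ 8.1 12.4 16.5]
100 854 [14.8 19.  23.2]
112 973 [21.2 25.6 29.7]
124 1293 [27.8 33.  37. ]
136 1139 [35.9 38.6 44.1]
148 152 [41.2 45.1 50. ]
160 360 [41.1 53.7 58.3]
172 921 [41.2 58.6 63.2]
u 1 [43.5 53.4]
u -1 [-49.8 -40. ]
v 1 [50.1 60.1]
v -1 [-65.2 -52. ]
```

Now free, with the foot just inside the near wall. Leaning it further and lowering.

Emit:
send_rows([
  [-0.033, 0, 0.039, 0, 0.0042, 0, 1],
  [-0.065, 0, 0.078, 0, 0.0083, 0, 1],
  [-0.097, 0, 0.117, 0, 0.0125, 0, 1],
  [-0.13, 0, 0.156, 0, 0.0167, 0, 1],
  [-0.13, 0, 0.156, 0, 0.0167, 0, 1],
])

```text
clock: 19.92
tcp_pos: [553.9, -180.8, 126.4]
tcp_rot: [-180.0, -4.9, -173.0]
ft_force: [2.6, 1.4, 4.0]
opening: 0.559
gripper_force: 47.3
```

```bash
python3 chk.py w12
python3 - <<'E'
from plan import *
p,R=get()
plan([(p+[0,0,-5],R,5),(p+[0,0,-9],R,5)],save=False)
E
```

```text
[ 553.88788291 -180.76891045  126.40606854] [-179.97343198   -4.87133719 -172.96147199] [2.63771068 1.35963335 4.01260024]
4 569 [-38.7 -29.  -23.4]
16 314 [-24.2 -20.3 -15.8]
28 460 [-17.5 -13.1  -7. ]
40 537 [-9.5 -4.5  1.1]
52 618 [-1.3  4.   9.4]
64 694 [ 7.  12.6 17.7]
76 775 [16.  21.1 25.9]
88 847 [24.7 29.  33.9]
100 956 [32.5 37.  41.7]
112 1277 [40.3 45.5 50.5]
124 1283 [49.6 53.3 58.9]
136 150 [56.5 61.4 67.6]
148 318 [64.4 71.7 75.4]
160 791 [73.3 78.  83.2]
172 8 [80.2 81.6 82.5]
u 1 [43.6 53.4]
u -1 [-49.8 -39.8]
v 1 [50.  60.1]
v -1 [-65.1 -51.7]
rows>=5 dist5 ang0 [-0.005, 0.0, 0.062, 0.0, 0.0, 0.0] 
rows>=5 dist4 ang0 [-0.005, 0.0, 0.05, 0.0, 0.0, 0.0]
```

Emit:
send_rows([
  [0.02, 0, 0.012, 0, 0, 0, 1],
  [0.04, 0, 0.025, 0, 0, 0, 1],
  [0.05, 0, 0.037, 0, 0, 0, 1],
  [0.05, 0, 0.037, 0, 0, 0, 1],
], squeeze=20)

```text
clock: 20.3
tcp_pos: [551.7, -181.7, 127.6]
tcp_rot: [-179.8, -4.3, -173.0]
ft_force: [8.2, 2.7, 12.8]
opening: 0.557
gripper_force: 48.5
```

The foot is firmly on the floor. Easing off and releasing gently.

Emit:
send_rows([
  [-0.01, 0, -0.025, 0, 0, 0, 1],
  [-0.02, 0, -0.05, 0, 0, 0, 1],
  [-0.02, 0, -0.05, 0, 0, 0, 1],
])

```text
clock: 20.55
tcp_pos: [549.8, -181.3, 128.9]
tcp_rot: [-179.9, -4.8, -173.0]
ft_force: [4.0, 1.3, 5.3]
opening: 0.557
gripper_force: 47.5
```

Emit:
send_rows([
  [0, 0, 0, 0, 0, 0, 0.4],
  [0, 0, 0, 0, 0, 0, 0.35],
  [0, 0, 0, 0, 0, 0, 0.3],
  [0, 0, 0, 0, 0, 0, 0.2],
  [0, 0, 0, 0, 0, 0, 0.1],
])

```text
clock: 20.97
tcp_pos: [548.5, -180.9, 127.1]
tcp_rot: [180.0, -5.1, -173.0]
ft_force: [-0.0, -0.0, 0.2]
opening: 0.898
gripper_force: 0.0
```

Emit:
send_rows([
  [0, 0, 0, 0, 0, 0, 0],
  [0, 0, 0, 0, 0, 0, 0],
  [0, 0, 0, 0, 0, 0, 0],
  [0, 0, 0, 0, 0, 0, 0],
  [0, 0, 0, 0, 0, 0, 0],
])

```text
clock: 21.38
tcp_pos: [549.2, -181.0, 127.7]
tcp_rot: [-180.0, -5.0, -173.0]
ft_force: [0.9, -1.0, -0.5]
opening: 0.995
gripper_force: 0.0
```

```bash
python3 chk.py w13
```

```text
[ 549.15943028 -181.01232773  127.73668714] [-179.99327262   -4.99346076 -173.00806932] [ 0.87777693 -0.9964799  -0.51800974]
4 593 [-38.4 -28.7 -23.1]
16 362 [-23.7 -19.3 -14.7]
28 542 [-16.4 -11.1  -4.3]
40 639 [-6.9 -1.1  4.6]
52 685 [ 2.8  8.8 14.2]
64 702 [13.2 18.  23.2]
76 804 [21.4 26.6 32. ]
88 939 [30.1 35.7 41.1]
100 1090 [39.4 45.1 50.6]
112 1374 [48.8 55.  59.9]
124 840 [59.  61.9 67.4]
136 204 [67.6 72.9 78.5]
148 610 [77.4 84.  88.7]
160 296 [86.4 89.2 92.8]
u 1 [36.2 53.2]
u -1 [-49.7 -39.8]
v 1 [50.1 60.1]
v -1 [-65.1 -51.8]
```

Released: it leans at about 38° and the tub has not moved. Retreating straight back.

Emit:
send_rows([
  [0, 0, -0.1, 0, 0, 0, 0],
  [0, 0, -0.3, 0, 0, 0, 0],
  [0, 0, -0.55, 0, 0, 0, 0],
  [0, 0, -0.8, 0, 0, 0, 0],
  [0, 0, -1, 0, 0, 0, 0],
])

```text
clock: 21.85
tcp_pos: [556.5, -180.2, 209.6]
tcp_rot: [-179.9, -4.9, -173.0]
ft_force: [-0.2, 0.2, 1.0]
opening: 1.001
gripper_force: 0.0
```

Emit:
send_rows([
  [0, 0, -0.3, 0, 0, 0, 0],
  [0, 0, -0.6, 0, 0, 0, 0],
  [0, 0, -0.9, 0, 0, 0, 0],
  [0, 0, -1, 0, 0, 0, 0],
  [0, 0, -1, 0, 0, 0, 0],
])

```text
clock: 22.27
tcp_pos: [564.2, -179.7, 289.8]
tcp_rot: [-179.8, -4.7, -173.0]
ft_force: [0.1, 0.2, -0.4]
opening: 0.995
gripper_force: 0.0
```

```bash
python3 chk.py w14
python3 - <<'E'
from h import *
b=snap('side','b14');w=load('w14')
cv2.imwrite('pics/v14.png',np.hstack([cv2.resize(b['img'][120:280,160:340],(400,355)),cv2.resize(w['img'],(400,355))])[:,:,::-1])
E
```

```text
[ 564.20383758 -179.72665609  289.84401134] [-179.84422291   -4.74199196 -173.01126221] [ 0.12526832  0.17614867 -0.38882284]
4 232 [-37.7 -28.6 -22.8]
16 153 [-22.7 -18.3 -13.8]
28 200 [-15.1 -10.8  -5.2]
40 229 [-6.5 -1.   4.3]
52 234 [ 2.6  8.3 13.5]
64 243 [13.1 18.4 23.4]
76 245 [22.  26.8 31.9]
88 286 [30.2 36.  41.8]
100 300 [39.3 45.  50.2]
112 373 [48.8 54.6 59.6]
124 240 [59.8 63.  66.8]
136 46 [67.6 72.7 79.1]
148 133 [78.4 84.6 88.7]
160 78 [86.9 89.8 93.7]
u 1 [36.  53.8]
u -1 [-49.6 -39.6]
v 1 [50.1 60.3]
v -1 [-65.1 -52.3]
```

View pics/v14.png

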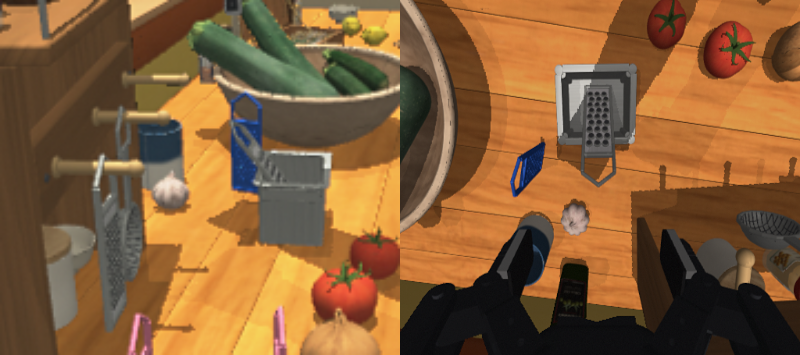

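The long grater leans at rest in the upright tub at (600,120), the short one hangs on the spare peg at (110,240), and the gripper is clear. Handing in.

```bash
python3 -c "
from station import robot
print(robot.hand_in())"
```

```text
the job is handed in; nothing more can be done
None
```

The short grater hangs by its eye on the empty peg, and the long one stands handle end up in the tub, leaning on the rim at about 38°. Neither was dropped, the tub is where it was, the gripper is clear, and the job is handed in (no verdict came back).

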